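Load and clamp the jar shaker, then set it to mix

TASK

Set up the jar shaker: pull up its black selector knob, turn it from red to yellow and let it drop fully home; unlock the red clamp lever, slide the clamp carriage open and stand all the sample jars upright in the bays, one to a bay, filling from the fixed end wall with no bay left empty between. Slide the carriage back to the mark for that number of jars, so that it closes off the row, and lock the lever fully; only then pull the knob up again, turn it to green and let it drop fully home. Leave the small paint tin, the sanding block and the blue tape where they are.

Things in the scene. Friction and masses are not known exactly. Their poses are not given: they have to be found in the camera images.
- shaker: jar shaker fixed to the bench, blue base plate 200 x 410 x 10 mm. Origin on the bench, on the plate's centre line along y, 15 mm nearer the robot than its middle in x; x points away from the robot, y along the row of bays, z up. A guide rail and notched rack run along its far side (x = 48 to 92 mm), up to 26 mm above the bench
- selector_lift (a joint): lift of the black selector knob in m: 0 = fully home (its pin down in a slot of the steel crown), at most 0.016. A spring holds it down, with 6 N at home, 9 N at the top. It must be up by more than 0.011 to turn; let go between slots it stays up near 0.010 and is not home
- selector (a joint): turn of the selector knob in rad, growing clockwise seen from above: 0 = red dot (start), 1.047 = yellow dot (load), 2.094 = green dot (mix). A slot at each, with about 0.07 rad of play; the knob goes home nowhere else. Stops at -0.12 and 2.22. Turns freely when up
- selector_grip (a point): centre of the knob's grip bar, 56 mm long (this point's x), 16 mm wide (y), 28 mm tall (55 to 83 mm above the bench when home). It rises and turns with the knob; the white line points to its -x, to the dot that is set. The crown under it (radius 36 mm) reaches 50 mm above the bench, on a grey housing 94 x 90 mm at x = -30, y = -152 mm of the shaker
- carriage (a joint): travel of the clamp carriage along +y of the shaker in m: 0 = mark 1 (start), 0.054, 0.108, 0.162 = marks 2, 3, 4, 0.190 = fully open, all four bays free. 5 N of friction when unlocked. At mark k its pusher plate (24 to 50 mm above the bench) stands in +y of bay k, 3 mm from a centred jar, and closes off the bays beyond
- carriage_grip (a point): centre of the upright orange grip block on the carriage, 20 mm (x) by 28 mm (y) by 40 mm tall, 50 to 90 mm above the bench; at x = -45, y = -26 mm of the shaker when the carriage is at mark 1; the pusher's face is 18 mm in -y of it; axes as the shaker's
- lever (a joint): turn of the red clamp lever on the carriage in rad, clockwise from above: 0 = locked (start; points to -x of the shaker), 0.75 = unlocked, post swung to +y. Stays where left (0.06 Nm friction). Its tooth is free of the rack above 0.25 and enters a notch only with the carriage within 2 to 3 mm of one of the four marks, centring it; elsewhere it stops near 0.21
- lever_post (a point): centre of the upright round red post at the lever's end, 16 mm in diameter, 53 to 93 mm above the bench (the lever arm under it reaches 56 mm). The pivot is 80 mm away along +x of this point, which turns with the lever. Locked, it stands 55 mm in +x and 12 mm in +y of the orange grip (shaker axes). Push it sideways along y, about 1 N: gripped hard and led off its arc it drags the carriage along
- bay1 (a point): centre of the floor of bay 1, 10 mm above the bench; open square bay 50 x 50 mm inside, walls 4 mm thick and 12 mm high; 1 white dot in front of it; axes as the shaker's; at x = -30, y = -68 mm of the shaker; on its -y side the fixed end wall, 50 mm above the bench
- bay2 (a point): centre of the floor of bay 2, 10 mm above the bench; open square bay 50 x 50 mm inside, walls 4 mm thick and 12 mm high; 2 white dots in front of it; axes as the shaker's; 54 mm in +y of bay 1
- bay3 (a point): centre of the floor of bay 3, 10 mm above the bench; open square bay 50 x 50 mm inside, walls 4 mm thick and 12 mm high; 3 white dots in front of it; axes as the shaker's; 108 mm in +y of bay 1
- bay4 (a point): centre of the floor of bay 4, 10 mm above the bench; open square bay 50 x 50 mm inside, walls 4 mm thick and 12 mm high; 4 white dots in front of it; axes as the shaker's; 162 mm in +y of bay 1
- jar_a_mid (a point): centre of the sample jar with red band and red screw cap (white body): upright cylinder 42 mm in diameter, 56 mm tall, about 90 g, heaviest at the bottom; this point is 28 mm above its underside. Stands on the bench at the start; may be absent
- jar_a: the same jar (red); origin at the centre of its underside
- jar_b_mid (a point): centre of the sample jar with blue band and blue screw cap (white body): upright cylinder 42 mm in diameter, 56 mm tall, about 90 g, heaviest at the bottom; this point is 28 mm above its underside. Stands on the bench at the start; may be absent
- jar_b: the same jar (blue); origin at the centre of its underside
- jar_c_mid (a point): centre of the sample jar with yellow band and yellow screw cap (white body): upright cylinder 42 mm in diameter, 56 mm tall, about 90 g, heaviest at the bottom; this point is 28 mm above its underside. Stands on the bench at the start; may be absent
- jar_c: the same jar (yellow); origin at the centre of its underside
- jar_d_mid (a point): centre of the sample jar with green band and green screw cap (white body): upright cylinder 42 mm in diameter, 56 mm tall, about 90 g, heaviest at the bottom; this point is 28 mm above its underside. Stands on the bench at the start; may be absent
- jar_d: the same jar (green); origin at the centre of its underside
- tin_small_c: closed small paint tin with yellow drips, 74 mm in diameter, 62 mm tall; a loose bystander to leave where it is; origin at the centre of its underside
- sanding_block: blue-grey sanding block, 64 x 118 x 30 mm; a loose bystander to leave where it is; origin at the centre of its underside
- tape_blue: roll of blue masking tape lying flat, 96 mm in diameter, 18 mm tall; a loose bystander to leave where it is; origin at the centre of its underside
Not all that is in view belongs to the job. Of the things that look like the jar_c, the middle-sized one is meant.

How it is judged:
On the way, in this order (a step that is already met when the one before it is completed fails the run):
1. the selector knob is turned to yellow and fully home (value of joint selector between 0.897 and 1.197 rad and value of joint selector_lift below 0.0025 m), for 0.2 s.
2. with the knob home at yellow, all jars stand in the bays from the fixed end on, the carriage is at the mark for their number and the lever is locked (all of step 1 and x of jar_a_mid in the frame of shaker between -0.042 and -0.018 m and x of jar_b_mid in the frame of shaker between -0.042 and -0.018 m and x of jar_c_mid in the frame of shaker between -0.042 and -0.018 m and x of jar_d_mid in the frame of shaker between -0.042 and -0.018 m and height (world z) of jar_a_mid between 0.032 and 0.046 m and height (world z) of jar_b_mid between 0.032 and 0.046 m and height (world z) of jar_c_mid between 0.032 and 0.046 m and height (world z) of jar_d_mid between 0.032 and 0.046 m and angle between each of jar_a_mid, jar_b_mid, jar_c_mid, jar_d_mid's own z axis and vertical below 0.15 rad and linear speed of each of jar_a, jar_b, jar_c, jar_d below 0.02 m/s and y of each of jar_a_mid, jar_b_mid, jar_c_mid, jar_d_mid in the frame of carriage_grip below -0.03 m and horizontal distance between any of jar_a_mid, jar_b_mid, jar_c_mid, jar_d_mid and bay1 below 0.014 m and horizontal distance between any of jar_a_mid, jar_b_mid, jar_c_mid, jar_d_mid and bay2 below 0.014 m and (value of joint carriage between 0.048 and 0.06 m or (value of joint carriage between 0.102 and 0.114 m and horizontal distance between any of jar_a_mid, jar_b_mid, jar_c_mid, jar_d_mid and bay3 below 0.014 m) or (value of joint carriage between 0.156 and 0.168 m and horizontal distance between any of jar_a_mid, jar_b_mid, jar_c_mid, jar_d_mid and bay3 below 0.014 m and horizontal distance between any of jar_a_mid, jar_b_mid, jar_c_mid, jar_d_mid and bay4 below 0.014 m)) and value of joint lever below 0.15 rad), for 0.2 s.
3. the selector knob is turned to green and fully home (value of joint selector between 1.944 and 2.244 rad and value of joint selector_lift below 0.0025 m), for 0.2 s.
At the end, for the whole second after the job is handed in: All jars upright (0.15 rad), at rest on bay floors, one within 14 mm of the centre of each bay between the fixed end and the carriage, none beyond it; carriage within 6 mm of the mark for their number; lever within 0.15 rad of locked; knob within 0.15 rad of green and 2.5 mm of home (all of step 3 and x of jar_a_mid in the frame of shaker between -0.042 and -0.018 m and x of jar_b_mid in the frame of shaker between -0.042 and -0.018 m and x of jar_c_mid in the frame of shaker between -0.042 and -0.018 m and x of jar_d_mid in the frame of shaker between -0.042 and -0.018 m and height (world z) of jar_a_mid between 0.032 and 0.046 m and height (world z) of jar_b_mid between 0.032 and 0.046 m and height (world z) of jar_c_mid between 0.032 and 0.046 m and height (world z) of jar_d_mid between 0.032 and 0.046 m and angle between each of jar_a_mid, jar_b_mid, jar_c_mid, jar_d_mid's own z axis and vertical below 0.15 rad and linear speed of each of jar_a, jar_b, jar_c, jar_d below 0.02 m/s and y of each of jar_a_mid, jar_b_mid, jar_c_mid, jar_d_mid in the frame of carriage_grip below -0.03 m and horizontal distance between any of jar_a_mid, jar_b_mid, jar_c_mid, jar_d_mid and bay1 below 0.014 m and horizontal distance between any of jar_a_mid, jar_b_mid, jar_c_mid, jar_d_mid and bay2 below 0.014 m and (value of joint carriage between 0.048 and 0.06 m or (value of joint carriage between 0.102 and 0.114 m and horizontal distance between any of jar_a_mid, jar_b_mid, jar_c_mid, jar_d_mid and bay3 below 0.014 m) or (value of joint carriage between 0.156 and 0.168 m and horizontal distance between any of jar_a_mid, jar_b_mid, jar_c_mid, jar_d_mid and bay3 below 0.014 m and horizontal distance between any of jar_a_mid, jar_b_mid, jar_c_mid, jar_d_mid and bay4 below 0.014 m)) and value of joint lever below 0.15 rad); the robot touches nothing.
It fails at once if the small paint tin is moved by more than 30 mm (distance of tin_small_c from where it was at the start of the episode above 0.03 m).
It fails at once if the sanding block is moved by more than 30 mm (distance of sanding_block from where it was at the start of the episode above 0.03 m).
It fails at once if the roll of blue tape is moved by more than 30 mm (distance of tape_blue from where it was at the start of the episode above 0.03 m).
Of jar_a, jar_b, jar_c, jar_d only 2 to 4 are there at a start; the rules pass over those that are not, and their reading is None.
At some moment in a run one of jar_a, jar_b, jar_c, jar_d may be knocked a few centimetres aside while the robot is not near it.
Once in a run the grip may slacken for a moment while it holds something.
It also fails if it takes over 210 s, if anything falls off the work surface, if the arm or the gripper's body presses on something with over 40 N, if the wrist force passes 120 N, or if a joint passes its speed limit or range.

ROBOT

A 7-joint arm with a two-finger parallel gripper is mounted at the origin on a cart in front of the work surface, level with it; the furniture and walls round the work are solid. World frame = base frame: x ahead of the robot, y to its left, z up, the work surface at z = 0. Lengths are in m, angles in rad, forces in N, time in s.
With the tool pointing down it reaches from about 0.4 to 0.875 m from the base axis. Payload 6.5 kg.
Tool frame: the origin (TCP) lies between the finger pads; the fingertips stand 22 mm ahead of it and the grasp point (between the pads) lies 3 mm ahead of it; z points along the fingers, x is the direction in which the jaws open and shut, and the axes are right-handed (so a half turn about z gives the same grasp; the last joint's range is limited). The gripper opens to 88 mm and grips with 3 to 60 N. Pads are 18 mm wide; open, the fingers measure 123 mm over their backs; the gripper's body (75 mm by 187 mm) begins 45 mm behind the grasp point.
Start: joints at [1.281, 0.536, -0.004, 1.538, 0.003, 1.067, -0.071], TCP at [0.144, -0.634, 0.261] pointing down, gripper open.
Joint ranges: [-2.7, 2.7], [-0.37, 2.16], [-1.27, 1.26], [0.24, 2.4], [-1.31, 4.45], [0.19, 1.91], [-2.76, 2.76]. Speed limits (rad/s): [2.39, 2.39, 3.14, 3.14, 3.14, 3.14, 3.14].

INTERFACE

Orientations are given as a unit quaternion [w, x, y, z].
In Python, from rig import monitor, viewer, ticket, models gives the robot as it stands.
- The arm moves only by the tool arm_command, never from a script. Its argument "increments" is a list of rows, each a list of 3 entries, a list of its own where there are three numbers: the opening, from -1 (shut) to 1 (fully open), so that 0 is half open, then the shift along the world's x, y, z in mm, then the turn about the world's z in degrees. A call has 1 to 12 rows; each row is the pose to reach, as a shift and turn from the pose commanded when the call began; what a row does not reach only later rows make up. A row lasts 1/12 s, in which the tool goes at most 41.7 mm and 7.16 degrees, less where a joint would pass 70% of its speed; a pose out of reach is approached as far as the arm can. A call with a gripper value outside its range is refused whole. The fingers move at their own pace and stop on an object; the grip force is fixed at half the most. Time passes only in rows, so rows that repeat a pose let the fingers close. It gives the time, the measured TCP pose, the force and the opening at its end, in the units of the state.
- monitor.observe(): the state, without advancing time (a new reading comes with each control period).
- viewer.capture(name): name is "scene" or "top" or "wrist"; returns a dict with "img" (384x512x3 uint8, blue, green, red), "fx", "fy", "cx", "cy" (pixels), "extrinsics" (4x4, takes a point from world to camera coordinates); the wrist camera has in their place "mount" (4x4, takes a point from camera to tool coordinates, whose origin is the TCP and whose axes are the tool frame's). Camera axes: x right, y down, z forward; pixel columns grow to the right and rows downward; lengths in m; the calibration is good to about 2 mm. A picture is of the moment at which its call begins: read the wrist's pose just before it. There is no depth.
- ticket.close_job(): hands the job in, once; it reports no verdict.
Trained networks look in a picture, given as the dict that the camera call returned (one of the last four; its "shot" number tells which), for a name from the list of things; names that differ only in an ending like _2 or _b are one class to them, and where a whole thing is asked for, a point or a joint stands for the part that bears it (a point fixed in the world has none). Each returns a list of dicts, best first, with "conf" (0 to 1); they miss things now and then, are a little off and sometimes report something else, mostly with a low value. They report only what shows in the picture. A call takes as long as a camera call. They do not tell look-alikes from the thing itself.
- models.silhouettes(picture, label): "pixels" (384x512 bool, what is visible of it).
- models.landmark_of(picture, label): "xyz" ([x, y, z] in m, in the coordinates of the camera as it stood for that picture, good to about 4 mm: a listed point, or the origin of a listed thing).
The state is a dict: "time": time; "joint_positions": joint angles; "dq": joint speeds; "effort": joint torques, N m; "tcp_pos": TCP position; "tcp_rot": TCP orientation; "contact_force": force on the tool from outside, world axes, zero at the start; "torque": the same for the moment, N m; "grip_width": finger opening in m.
Only numpy, scipy, OpenCV 4.12 (cv2) and the standard library are available. Lean on these libraries where they do the work, as an engineer would, in place of code of your own. Each camera call takes 0.05 s, during which the arm holds its last target. There are 200 camera calls.

## Working session

There is one attempt and no reset: what is moved stays moved. The work goes in short steps, Python scripts to look and compute and a tool call to move; the robot and the scene stay as the last step left them, time stands still between calls to the robot, and variables do not carry over. Pictures are saved under pics/ and viewed, about 12 in all and at most 16, crops included, and the job is handed in when it is done.

Besides the shell and the picture viewer there is one more tool, called after "Emit:" by a JSON object that holds its "fn" and its "kwargs", one argument or row to a line. arm_command: Moves the arm, as the interface text tells. Its arguments: {"type":"object","properties":{"increments":{"type":"array","items":{"type":"array"}}},"required":["increments"]}

```bash
mkdir -p pics; cat > h.py <<'E'
import sys,cv2,numpy as np
sys.path.insert(0,'.')
from rig import monitor,viewer,ticket,models
from scipy.spatial.transform import Rotation as R
def cap(n):
    s=monitor.observe(); p=viewer.capture(n)
    if n=='wrist':
        q=s['tcp_rot']; T=np.eye(4); T[:3,:3]=R.from_quat([q[1],q[2],q[3],q[0]]).as_matrix(); T[:3,3]=s['tcp_pos']
        p['c2w']=T@np.array(p['mount'])
    else: p['c2w']=np.linalg.inv(np.array(p['extrinsics']))
    return p
def save(p,f,crop=None,sc=1):
    im=p['img']
    if crop: x0,y0,x1,y1=crop; im=im[y0:y1,x0:x1]
    cv2.imwrite('pics/'+f,cv2.resize(im,None,fx=sc,fy=sc,interpolation=cv2.INTER_CUBIC))
def lm(p,l):
    raw=p
    return [(round(d['conf'],2),np.round((p['c2w']@np.r_[d['xyz'],1])[:3],4),proj(p,(p['c2w']@np.r_[d['xyz'],1])[:3])) for d in models.landmark_of(p,l)]
def proj(p,w):
    c=np.linalg.inv(p['c2w'])@np.r_[w,1]
    return (round(p['fx']*c[0]/c[2]+p['cx']),round(p['fy']*c[1]/c[2]+p['cy']))
def ray(p,u,v,z):
    d=p['c2w'][:3,:3]@np.array([(u-p['cx'])/p['fx'],(v-p['cy'])/p['fy'],1]); o=p['c2w'][:3,3]
    return o+d*(z-o[2])/d[2]
E
python3 - <<'E'
from h import *
print(monitor.observe())
for n in ['top','scene']:
    p=cap(n); save(p,n+'0.png',sc=1.5)
    print(n,p['c2w'][:3,3])
    for l in ['shaker','selector_grip','carriage_grip','lever_post','bay1','bay4','jar_a_mid','jar_b_mid','jar_c_mid','jar_d_mid','tin_small_c','sanding_block','tape_blue']:
        print(l,lm(p,l))
E
```

```text
{'time': 0.0, 'joint_positions': array([ 1.28078781,  0.53717919, -0.00447983,  1.53883364,  0.00258924,
        1.06730718, -0.07123352]), 'dq': array([ 0.00110938, -0.00070386, -0.00082752,  0.00022825,  0.0013557 ,
       -0.00040715,  0.00026299]), 'effort': array([-2.39112178e-04, -5.70979750e+01,  9.90732685e-01, -2.51606137e+01,
       -5.62254433e-02,  1.78038958e-02,  1.62748865e-04]), 'tcp_pos': array([ 0.1441521 , -0.63323315,  0.25984561]), 'tcp_rot': array([-4.98561217e-04,  7.81668309e-01, -6.23693766e-01, -7.01780981e-04]), 'contact_force': array([ 0.86766538, -0.83970151,  0.14915718]), 'torque': array([-0.02756928, -0.05087118, -0.02435056]), 'grip_width': 0.08793801916234986}
top [ 0.29771513 -0.19720105  1.13650307]
shaker [(0.89, array([ 0.5508,  0.0641, -0.    ]), (174, 179)), (0.48, array([ 0.4096, -0.3958,  0.0311]), (329, 238)), (0.28, array([0.5183, 0.0388, 0.0096]), (180, 190))]
selector_grip [(0.65, array([ 0.5465, -0.0935,  0.0667]), (225, 179)), (0.5, array([ 0.4134, -0.2578,  0.0305]), (280, 233))]
carriage_grip [(0.87, array([0.5058, 0.0296, 0.0708]), (
[... 2539 characters left out ...]
22]), (238, 237))]
jar_c_mid [(0.75, array([ 0.5678, -0.3752,  0.0269]), (312, 244)), (0.68, array([ 0.3192, -0.3331,  0.0398]), (218, 268)), (0.65, array([ 0.6569, -0.3439,  0.0205]), (332, 225))]
jar_d_mid [(0.86, array([ 0.5535, -0.2918,  0.0241]), (290, 225)), (0.57, array([ 0.5491, -0.5611,  0.0021]), (350, 310)), (0.35, array([ 0.7359, -0.1743,  0.0022]), (319, 183)), (0.25, array([0.5055, 0.0262, 0.0705]), (224, 153))]
tin_small_c [(0.8, array([ 0.7367, -0.1713,  0.0013]), (319, 183)), (0.65, array([ 0.413 , -0.2538,  0.0243]), (239, 235))]
sanding_block [(0.96, array([ 5.503e-01, -5.643e-01, -1.000e-04]), (351, 311))]
tape_blue [(0.85, array([ 0.3982, -0.5578, -0.0015]), (294, 340))]
```

View pics/top0.png

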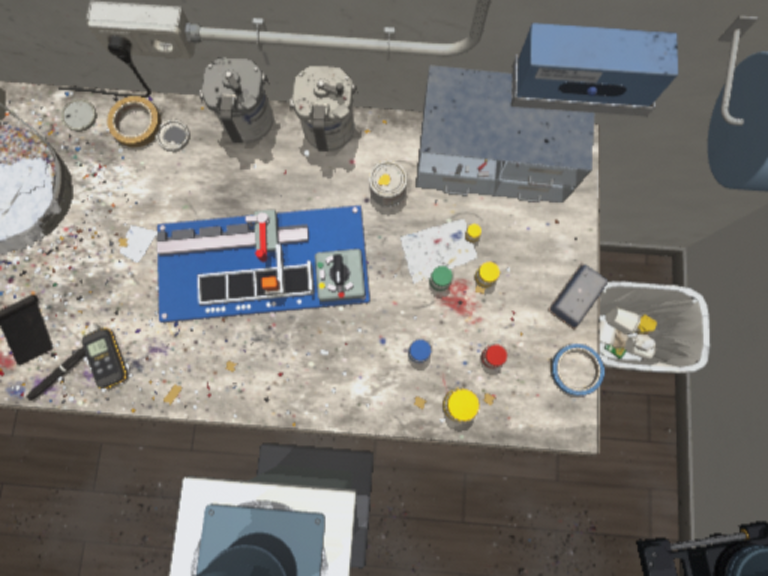

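View pics/scene0.png

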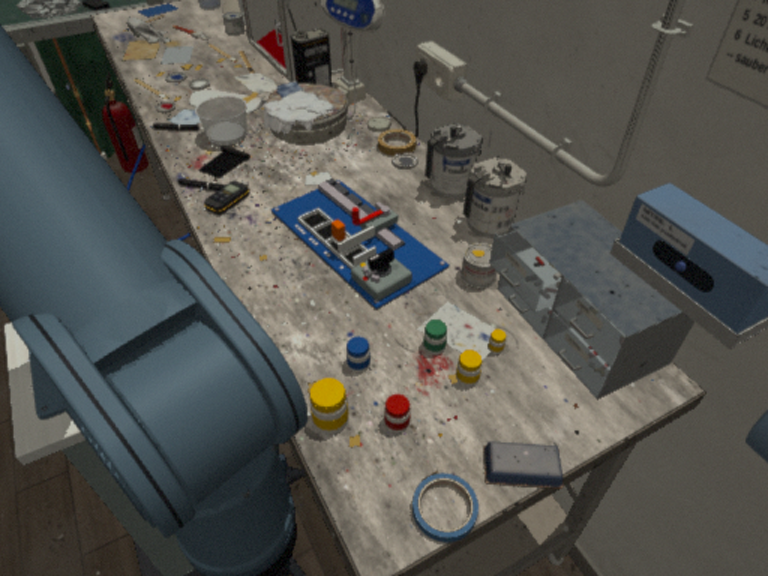

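Possible look-alikes, in top0.png pixels: the yellow jars are big at (462,405), middle at (489,273) and small at (473,231). I choose the middle one. Red (495,356), blue (420,351) and green (441,278) each appear once. The knob is at (338,272) and no longer confusable. I'm setting out to a spot above the knob, viewing all the jars on the way.

Emit:
{"fn": "arm_command", "kwargs": {
  "increments": [
    [1,[40,50,0],0],
    [1,[70,90,0],0],
    [1,[100,130,10],0],
    [1,[125,170,20],0],
    [1,[150,200,30],0],
    [1,[175,235,40],0],
    [1,[200,270,40],0],
    [1,[225,300,40],0],
    [1,[250,335,40],-1],
    [1,[275,370,40],-2],
    [1,[300,400,30],-3],
    [1,[325,435,20],-3]
  ]
}}

```text
time: 2.4
tcp_pos: [0.4426, -0.235, 0.2896]
tcp_rot: [-0.0, 0.765, -0.644, 0.001]
contact_force: [-0.2, -0.6, -0.9]
grip_width: 0.0885
```

Emit:
{"fn": "arm_command", "kwargs": {
  "increments": [
    [1,[25,35,0],0],
    [1,[45,65,0],0],
    [1,[65,90,0],0],
    [1,[70,95,0],0],
    [1,[70,95,0],0],
    [1,[70,95,0],0]
  ]
}}

```text
time: 2.9
tcp_pos: [0.5107, -0.1423, 0.2885]
tcp_rot: [0.0, 0.765, -0.644, -0.0]
contact_force: [0.1, -0.9, 1.0]
grip_width: 0.0876
```

```bash
cat > shaker.py <<'E'
from h import *
L={'shaker':(0,0),'selector_grip':(-.03,-.152)}
B=[(-.03,-.068+.054*i) for i in range(4)]
def fit(ps,extra={}):
    loc=[];w=[]
    for p in ps:
        for l,q in {**L,**extra}.items():
            r=lm(p,l)
            if r and r[0][0]>.5: loc.append(q);w.append(r[0][1][:2])
        for r in lm(p,'bay1'):
            g=[G(q) for q in B]
            d=[np.hypot(*(r[1][:2]-x)) for x in g]
            if min(d)<.02: loc.append(B[int(np.argmin(d))]);w.append(r[1][:2])
    loc=np.array(loc);w=np.array(w)
    z=(loc-loc.mean(0))@[1,1j]; y=(w-w.mean(0))@[1,1j]
    th=np.angle(np.vdot(z,y)); c,s=np.cos(th),np.sin(th); M=np.array([[c,-s],[s,c]])
    t=w.mean(0)-M@loc.mean(0)
    res=np.round(1e3*(w-(loc@M.T+t)),1)
    return th,t,res
def G(q,th=.177,t=(.5495,.0585)):
    c,s=np.cos(th),np.sin(th); return np.array([[c,-s],[s,c]])@q+t
E
python3 - <<'E'
from shaker import *
s=monitor.observe(); print(s['time'],s['tcp_pos'],s['tcp_rot'],s['joint_positions'])
p=cap('wrist');save(p,'w1.png',sc=1.5)
print(fit([p]))
print(fit([p,cap('top'),cap('scene')],{'carriage_grip':(-.045,-.026)}))
for l in ['selector_grip','carriage_grip','lever_post']: print(l,lm(p,l))
E
```

```text
2.9 [ 0.51072538 -0.14229235  0.28847355] [ 4.49274533e-04  7.65041808e-01 -6.43980455e-01 -6.79982806e-05] [ 0.4157278   0.31757035 -0.28188239  1.81261435  0.1025443   1.02608676
 -1.30544663]
(np.float64(0.20321759908059306), array([0.55000519, 0.05948592]), array([[-1.8, -1.6],
       [-0.3,  0.1],
       [-0.2, -2.4],
       [ 0.6,  0.1],
       [ 1.8,  3.1],
       [-0. ,  0.7]]))
(np.float64(0.16265477094608471), array([0.55034731, 0.04923562]), array([[  -2.1,    8.7],
       [   5.6,   10.3],
       [  -2.2,    9.5],
       [  -4. ,    6. ],
       [  -1.2,    8.9],
       [   2.2,   12.2],
       [   2.5,   10.2],
       [  -1.4,   12.6],
       [   8.7, -177.5],
       [  -3.4,   12.3],
       [  -0.5,    8.9],
       [  -1.2,    8. ],
       [   0. ,   14.9],
       [  -2.8,   11.6],
       [  -6. ,   13.1],
       [   1.7,   10.8],
       [   2.1,    7.8],
       [   1.8,   11.8]]))
selector_grip [(0.8, array([ 0.551 , -0.0953,  0.0695]), (220, 121))]
carriage_grip [(0.66, array([0.508 , 0.0258, 0.0742]), (112, 140))]
lever_post [(0.58, array([0.5631, 0.0516, 0.0727]), (89, 87))]
```

View pics/w1.png

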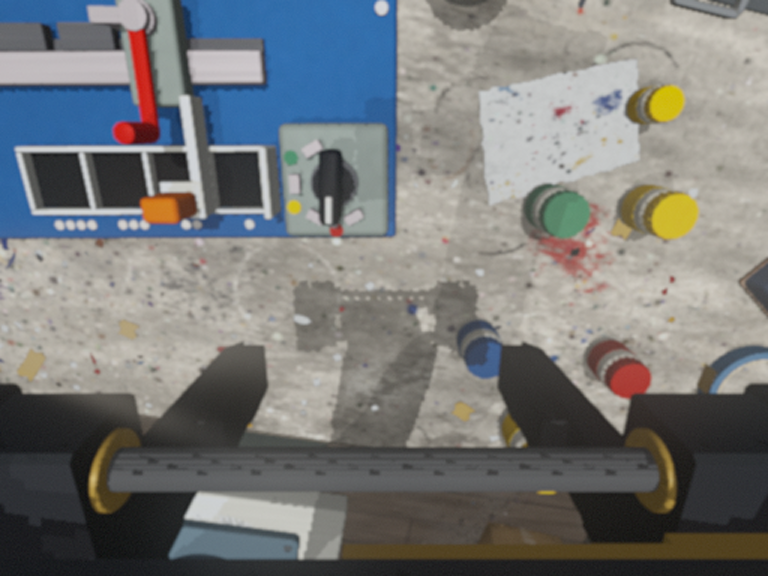

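Wrist view: the knob is at (332,180) with its white line down at the red dot (336,230). Yellow is at (293,207) and green at (291,158). The shaker edges run parallel to the image, so the jaw is already aligned within about 1°.

```bash
python3 - <<'E'
from shaker import *
from scipy.optimize import least_squares
loc=[];w=[]
for p in [cap('wrist'),cap('wrist'),cap('top'),cap('scene')]:
    for l,q in {**L,'carriage_grip':(-.045,-.026)}.items():
        r=lm(p,l)
        if r: loc.append(q);w.append(r[0][1][:2])
    for r in lm(p,'bay1'):
        d=[np.hypot(*(r[1][:2]-G(x))) for x in B]
        if min(d)<.02: loc.append(B[int(np.argmin(d))]);w.append(r[1][:2])
f=lambda a:np.ravel([G(q,a[0],a[1:])-x for q,x in zip(loc,w)])
a=least_squares(f,[.177,.55,.058],loss='soft_l1',f_scale=.003).x; print(a,np.degrees(a[0]))
# edge lines in wrist image via plate colour
p=cap('wrist'); hsv=cv2.cvtColor(p['img'],cv2.COLOR_BGR2HSV); m=cv2.inRange(hsv,(105,120,50),(125,255,255))
k=[]
for u in range(20,250,6):
    v=np.where(m[130:175,u])[0]
    if len(v): k.append(ray(p,u,130+v.max(),.01)[:2])
k=np.array(k); e=cv2.fitLine(k.astype(np.float32),cv2.DIST_HUBER,0,.01,.01).ravel(); print('front edge',e,np.degrees(np.arctan2(-e[0],e[1])))
for q in [(-.03,-.152)]+B: print(q,G(q,a[0],a[1:]))
c,s=np.cos(a[0]),np.sin(a[0]); print('edge x local', (e[2]-a[1])*c+(e[3]-a[2])*s,'expect -.085')
E
```

```text
[0.18472331 0.5496637  0.05881315] 10.583866280236846
front edge [ 0.17054817 -0.98534936  0.4729732   0.02800578] -170.1803
(-0.03, -0.152) [ 0.54809262 -0.09611112]
(-0.03, -0.068) [ 0.53266395 -0.01354021]
(-0.03, -0.014000000000000005) [0.52274553 0.0395411 ]
(-0.03, 0.039999999999999994) [0.5128271 0.0926224]
(-0.03, 0.094) [0.50290867 0.14570371]
edge x local -0.08104430271265707 expect -.085
```

Emit:
{"fn": "arm_command", "kwargs": {
  "increments": [
    [0.2,[15,20,-30],0],
    [0.2,[30,40,-70],0],
    [0.2,[36,46,-110],0],
    [0.2,[36,46,-145],0],
    [0.2,[36,46,-175],0],
    [0.2,[36,46,-175],0],
    [0.2,[36,46,-175],0]
  ]
}}

```text
time: 5.58
tcp_pos: [0.5463, -0.0954, 0.1129]
tcp_rot: [0.001, 0.765, -0.644, -0.001]
contact_force: [-0.2, -0.0, 0.7]
grip_width: 0.0531
```

```bash
python3 - <<'E'
from shaker import *
s=monitor.observe(); print(s['tcp_pos'],s['joint_positions'][6])
p=cap('wrist');save(p,'w2.png')
for l in ['selector_grip']: print(l,lm(p,l))
E
```

```text
[ 0.54631471 -0.09541134  0.11292047] -1.4934899728669218
selector_grip [(0.81, array([ 0.5476, -0.0934,  0.0698]), (252, 225))]
```

View pics/w2.png

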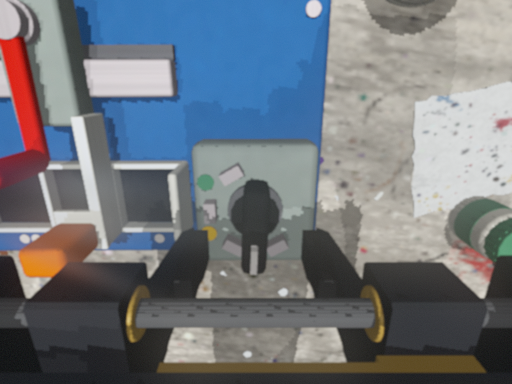

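The bar lies between the fingers, at (253,225). I rotate the wrist half a turn first, so joint 7 stays well inside its range for both knob turns.

Emit:
{"fn": "arm_command", "kwargs": {
  "increments": [
    [0.2,[0,0,0],7],
    [0.2,[0,0,0],14],
    [0.2,[0,0,0],21],
    [0.2,[0,0,0],28],
    [0.2,[0,0,0],35],
    [0.2,[0,0,0],42],
    [0.2,[0,0,0],49],
    [0.2,[0,0,0],56],
    [0.2,[0,0,0],63],
    [0.2,[0,0,0],70],
    [0.2,[0,0,0],77],
    [0.2,[0,0,0],84]
  ]
}}

```text
time: 6.68
tcp_pos: [0.5488, -0.0967, 0.1165]
tcp_rot: [0.001, 0.999, 0.036, 0.002]
contact_force: [0.6, 0.6, 1.4]
grip_width: 0.0526
```

Emit:
{"fn": "arm_command", "kwargs": {
  "increments": [
    [0.2,[0,0,0],7],
    [0.2,[0,0,0],14],
    [0.2,[0,0,0],21],
    [0.2,[0,0,0],28],
    [0.2,[0,0,0],35],
    [0.2,[0,0,0],42],
    [0.2,[0,0,0],49],
    [0.2,[0,0,0],56],
    [0.2,[0,0,0],63],
    [0.2,[0,0,0],70],
    [0.2,[0,0,0],77],
    [0.2,[0,0,0],84]
  ]
}}

```text
time: 7.68
tcp_pos: [0.5486, -0.0972, 0.1162]
tcp_rot: [0.002, 0.719, 0.695, 0.0]
contact_force: [-0.2, -0.4, 0.1]
grip_width: 0.053
```

Emit:
{"fn": "arm_command", "kwargs": {
  "increments": [
    [0.2,[0,0,0],7],
    [0.2,[0,0,0],12],
    [0.2,[0,0,0],12],
    [0.2,[0,0,-12],12],
    [0.2,[0,0,-25],12],
    [0.2,[0,0,-35],12],
    [0.2,[0,0,-35],12],
    [-1,[0,0,-35],12],
    [-1,[0,0,-35],12],
    [-1,[0,0,-35],12],
    [-1,[0,0,-35],12],
    [-1,[0,0,-35],12]
  ]
}}

```text
time: 8.68
tcp_pos: [0.5474, -0.0955, 0.0789]
tcp_rot: [0.0, 0.644, 0.765, 0.0]
contact_force: [0.2, 0.7, -0.6]
grip_width: 0.0219
```

```bash
python3 - <<'E'
from h import *
s=monitor.observe(); print(s)
E
```

```text
{'time': 8.6833, 'joint_positions': array([ 0.75265212,  0.86381271, -0.9235311 ,  1.86102073,  0.89059157,
        0.89502207,  1.1272016 ]), 'dq': array([ 0.00250069,  0.00116701,  0.00089537,  0.00206766, -0.00154174,
       -0.00083039,  0.00055181]), 'effort': array([-5.32862556e-02, -5.30032253e+01, -1.56963784e+01, -1.40746593e+01,
       -6.55347612e-03,  7.39421742e-02, -1.60876312e-03]), 'tcp_pos': array([ 0.54735181, -0.09554304,  0.07892716]), 'tcp_rot': array([2.34641461e-04, 6.43997724e-01, 7.65027356e-01, 1.48035421e-04]), 'contact_force': array([ 0.22622521,  0.68746393, -0.57799256]), 'torque': array([ 0.13511767, -0.10527273, -0.01725527]), 'grip_width': 0.021901455644565703}
```

Emit:
{"fn": "arm_command", "kwargs": {
  "increments": [
    [-1,[0,0,0],0],
    [-1,[0,0,0],0],
    [-1,[0,0,0],0],
    [-1,[0,0,4],0],
    [-1,[0,0,8],0],
    [-1,[0,0,12],0],
    [-1,[0,0,14.5],0],
    [-1,[0,0,14.5],0],
    [-1,[0,0,14.5],0]
  ]
}}

```text
time: 9.43
tcp_pos: [0.5471, -0.0952, 0.093]
tcp_rot: [-0.0, 0.644, 0.765, 0.0]
contact_force: [3.5, 2.8, -9.3]
grip_width: 0.0158
```

Emit:
{"fn": "arm_command", "kwargs": {
  "increments": [
    [-1,[0,0,0],-6],
    [-1,[0,0,0],-12],
    [-1,[0,0,0],-18],
    [-1,[0,0,0],-24],
    [-1,[0,0,0],-30],
    [-1,[0,0,0],-36],
    [-1,[0,0,0],-42],
    [-1,[0,0,0],-48],
    [-1,[0,0,0],-54],
    [-1,[0,0,0],-60],
    [-1,[0,0,0],-60],
    [-1,[0,0,0],-60]
  ]
}}

```text
time: 10.43
tcp_pos: [0.5469, -0.0956, 0.093]
tcp_rot: [0.0, 0.94, 0.342, -0.0]
contact_force: [3.1, 1.8, -9.4]
grip_width: 0.0157
```

Emit:
{"fn": "arm_command", "kwargs": {
  "increments": [
    [-1,[0,0,0],0],
    [-1,[0,0,-4],0],
    [-1,[0,0,-8],0],
    [-1,[0,0,-12],0],
    [-1,[0,0,-14.5],0],
    [-1,[0,0,-15],0],
    [-1,[0,0,-15],0]
  ]
}}

```text
time: 11.02
tcp_pos: [0.5471, -0.0956, 0.0788]
tcp_rot: [0.0, 0.94, 0.341, -0.0]
contact_force: [-2.2, 1.0, 3.7]
grip_width: 0.0158
```

```bash
python3 - <<'E'
from h import *
s=monitor.observe(); print(s['joint_positions'],s['tcp_rot'],s['torque'])
E
```

```text
[ 0.61827858  0.76662277 -0.71423979  1.86825094  0.70499813  0.77896313
  0.21078064] [ 3.63503526e-04  9.40167225e-01  3.40712948e-01 -3.79036985e-04] [ 0.16397893  0.35743379 -0.02114795]
```

Emit:
{"fn": "arm_command", "kwargs": {
  "increments": [
    [-0.5,[0,0,0],0],
    [-0.5,[0,0,0],0],
    [-0.4,[0,0,0],0],
    [-0.4,[0,0,30],0],
    [-0.4,[0,0,65],0],
    [-0.4,[0,0,100],-7],
    [-0.4,[0,0,130],-14],
    [-0.7,[0,0,140],-21],
    [-1,[0,0,140],-28],
    [-1,[0,0,140],-30],
    [-1,[0,0,140],-30]
  ]
}}

```text
time: 11.93
tcp_pos: [0.5473, -0.0957, 0.2187]
tcp_rot: [0.001, 0.996, 0.085, 0.0]
contact_force: [0.2, 0.5, -0.7]
grip_width: 0.0018
```

```bash
python3 - <<'E'
from h import *
s=monitor.observe(); print(s['tcp_pos'],s['joint_positions'])
p=cap('wrist');save(p,'w3.png')
for l in ['selector_grip','lever_post','carriage_grip']: print(l,lm(p,l))
E
```

```text
[ 0.54733956 -0.09571068  0.21867711] [ 0.64796228  0.53657514 -0.74182116  1.79841031  0.4318679   0.97445679
 -0.10183682]
selector_grip [(0.57, array([ 0.5477, -0.0934,  0.0708]), (255, 175))]
lever_post [(0.85, array([0.5634, 0.0486, 0.075 ]), (304, 14))]
carriage_grip [(0.55, array([0.508 , 0.0272, 0.0743]), (232, 31)), (0.52, array([ 0.413 , -0.3975, -0.0031]), (134, 335))]
```

View pics/w3.png

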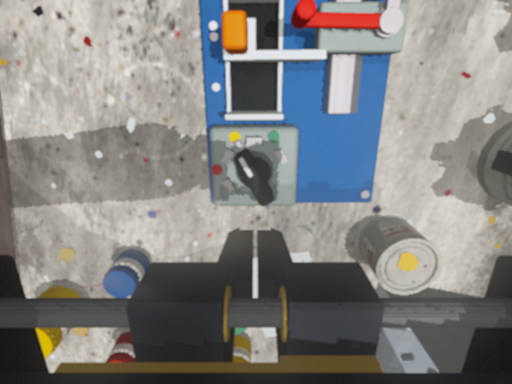

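Knob's white line points to yellow at (235,137). Now the lever: post seen at (304,14), as predicted.

Emit:
{"fn": "arm_command", "kwargs": {
  "increments": [
    [-1,[10,36,0],0],
    [-1,[20,72,0],0],
    [-1,[29,109,0],0],
    [-1,[29,109,-35],0],
    [-1,[29,109,-70],0],
    [-1,[29,109,-105],0],
    [-1,[29,109,-134],0],
    [-1,[29,109,-134],0],
    [-1,[29,109,-134],0]
  ]
}}

```text
time: 12.88
tcp_pos: [0.5752, 0.0136, 0.0833]
tcp_rot: [-0.0, 0.996, 0.086, -0.002]
contact_force: [-0.0, -0.1, -0.0]
grip_width: 0.0005
```

Emit:
{"fn": "arm_command", "kwargs": {
  "increments": [
    [-1,[-1,10,0],0],
    [-1,[-1,19,0],0],
    [-1,[-2,27,0],0],
    [-1,[-3,35,0],0],
    [-1,[-3,43,0],0],
    [-1,[-4,51,0],0],
    [-1,[-4,59,0],0],
    [-1,[-5,67,0],0],
    [-1,[-6,76,0],0],
    [-1,[-6,76,0],0]
  ]
}}

```text
time: 13.72
tcp_pos: [0.5711, 0.0912, 0.0845]
tcp_rot: [-0.0, 0.996, 0.086, 0.001]
contact_force: [3.8, -0.9, -1.4]
grip_width: 0.0006
```

```bash
python3 - <<'E'
from h import *
s=monitor.observe(); print(s['tcp_pos'],s['joint_positions'],s['contact_force'])
p=cap('wrist');q=cap('top');
for l in ['lever_post','carriage_grip']: print(l,lm(p,l),lm(q,l))
im=np.hstack([p['img'],cv2.resize(q['img'][100:240,90:277],(512,384))]); cv2.imwrite('pics/w4.png',cv2.resize(im,None,fx=.78,fy=.78))
E
```

```text
[0.57114478 0.09122824 0.08447459] [ 0.21795434  0.75246031 -0.62424547  1.81242636  0.60769408  0.7744849
 -0.55367584] [ 3.82591723 -0.8883552  -1.36478162]
lever_post [(0.81, array([0.5731, 0.11  , 0.073 ]), (264, 223))] [(0.32, array([ 0.555 , -0.2881,  0.0297]), (293, 185))]
carriage_grip [(0.61, array([0.5061, 0.0302, 0.0756]), (125, 330))] [(0.59, array([ 0.7308, -0.1725,  0.0032]), (258, 128))]
```

View pics/w4.png

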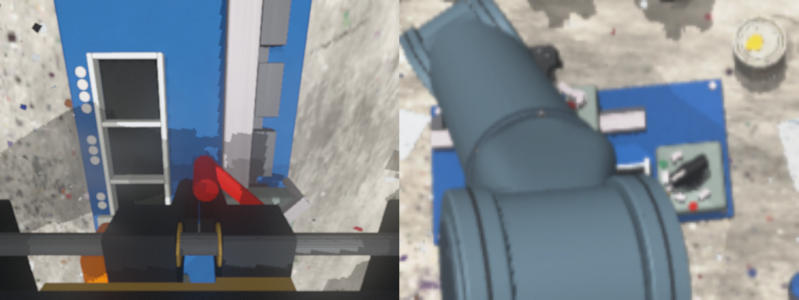

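Lever is swung open (post at (205,180) in the left image). The post is against its stop, so pushing on along +y slides the carriage.

Emit:
{"fn": "arm_command", "kwargs": {
  "increments": [
    [-1,[-2,10,0],0],
    [-1,[-4,25,0],0],
    [-1,[-7,40,0],0],
    [-1,[-10,56,0],0],
    [-1,[-13,74,0],0],
    [-1,[-16,92,0],0],
    [-1,[-20,110,0],0],
    [-1,[-23,128,0],0],
    [-1,[-26,146,0],0],
    [-1,[-29,162,0],0],
    [-1,[-31,174,0],0],
    [-1,[-31,174,0],0]
  ]
}}

```text
time: 15.02
tcp_pos: [0.5383, 0.2655, 0.0841]
tcp_rot: [-0.0, 0.996, 0.087, -0.0]
contact_force: [-0.3, 1.1, -1.1]
grip_width: 0.0005
```

Emit:
{"fn": "arm_command", "kwargs": {
  "increments": [
    [-1,[-1,3,0],0],
    [-1,[-1,6,0],0],
    [-1,[-2,9,0],0],
    [-1,[-2,12,0],0],
    [-1,[-2,12,0],0]
  ]
}}

```text
time: 15.43
tcp_pos: [0.537, 0.2734, 0.0837]
tcp_rot: [0.002, 0.996, 0.085, -0.001]
contact_force: [-0.8, -4.9, 1.9]
grip_width: 0.0007
```

```bash
python3 - <<'E'
from h import *
s=monitor.observe(); print(s['tcp_pos'],s['joint_positions'],s['contact_force'])
p=cap('wrist')
for l in ['lever_post','carriage_grip']: print(l,lm(p,l))
E
```

```text
[0.53697954 0.27336189 0.08374656] [-0.10936435  0.78526734 -0.61948528  1.74325695  0.60259176  0.81496211
 -0.84869245] [-0.81531443 -4.92969899  1.88774846]
lever_post [(0.6, array([0.5397, 0.2937, 0.0735]), (266, 221))]
carriage_grip [(0.62, array([0.4774, 0.2142, 0.0753]), (135, 328))]
```

Emit:
{"fn": "arm_command", "kwargs": {
  "increments": [
    [-1,[-1,4,0],0],
    [-1,[-1,7,0],0],
    [-1,[-1,7,0],0],
    [-1,[-1,-8,0],0],
    [-1,[0,-8,30],0],
    [-0.5,[0,-20,70],0],
    [0,[0,-50,110],0],
    [0.5,[-10,-90,150],0],
    [1,[-20,-130,165],0],
    [1,[-25,-170,165],0],
    [1,[-30,-205,165],0],
    [1,[-35,-240,165],0]
  ]
}}

```text
time: 16.58
tcp_pos: [0.5032, 0.0428, 0.2501]
tcp_rot: [-0.0, 0.996, 0.086, 0.001]
contact_force: [0.9, -0.7, -0.5]
grip_width: 0.0452
```

Emit:
{"fn": "arm_command", "kwargs": {
  "increments": [
    [1,[-5,-40,0],0],
    [1,[-10,-80,0],0],
    [1,[-15,-120,0],0],
    [1,[-20,-155,0],0],
    [1,[-25,-190,0],0],
    [1,[-30,-225,0],0],
    [1,[-35,-250,0],0],
    [1,[-40,-275,0],0],
    [1,[-40,-290,0],0],
    [1,[-40,-290,0],0],
    [1,[-40,-290,0],0]
  ]
}}

```text
time: 17.5
tcp_pos: [0.4634, -0.2459, 0.2489]
tcp_rot: [-0.0, 0.996, 0.085, 0.0]
contact_force: [0.1, -0.3, 0.4]
grip_width: 0.0881
```

```bash
cat > jars.py <<'E'
from h import *
def look(names,f=None):
    s=monitor.observe(); print(round(s['time'],1),s['tcp_pos'],s['grip_width'],s['joint_positions'])
    P={n:cap(n) for n in names}
    for l in 'abcd':
        for n,p in P.items(): print(l,n,[x[:2] for x in lm(p,f'jar_{l}_mid') if x[0]>.3])
    if f: save(P[names[0]],f)
    return P
E
python3 - <<'E'
from jars import *
P=look(['wrist','scene','top'],'w5.png')
for n in P: print(lm(P[n],'carriage_grip'),lm(P[n],'lever_post'))
E
```

```text
17.5 [ 0.46340441 -0.24590337  0.24887124] 0.08810149665414375 [ 0.95811347  0.42693446 -0.70348513  1.8499077   0.32638441  0.98267509
  0.28535815]
a wrist [(0.71, array([ 0.5675, -0.3774,  0.0292])), (0.68, array([ 0.4173, -0.3968,  0.0286]))]
a scene [(0.78, array([ 0.4135, -0.3937,  0.0278])), (0.62, array([0.5202, 0.0431, 0.0118]))]
a top [(0.54, array([ 0.4128, -0.3967,  0.0268])), (0.34, array([ 5.464e-01, -5.577e-01,  4.000e-04]))]
b wrist [(0.77, array([ 0.4079, -0.2565,  0.0234]))]
b scene []
b top []
c wrist [(0.83, array([ 0.5691, -0.3752,  0.0264])), (0.63, array([ 0.6499, -0.3504,  0.02  ])), (0.56, array([ 0.3199, -0.335 ,  0.0432]))]
c scene [(0.77, array([ 0.3221, -0.3355,  0.0388])), (0.74, array([ 0.5684, -0.3769,  0.0252])), (0.58, array([ 0.6543, -0.3436,  0.0175]))]
c top [(0.53, array([ 0.5665, -0.3732,  0.0266])), (0.34, array([ 0.4049, -0.5583, -0.0017])), (0.31, array([0.5211, 0.0425, 0.0081]))]
d wrist [(0.63, array([ 0.5582, -0.2874,  0.029 ]))]
d scene [(0.85, array([ 0.5558, -0.2903,  0.0285])), (0.45, array([0.5152, 0.0961, 0.007 ]))]
d top []
[] []
[(0.62, array([0.4741, 0.2115, 0.068 ]), (193, 126))] [(0.41, array([0.5357, 0.2912, 0.0698]), (201, 110))]
[(0.83, array([0.4741, 0.2141, 0.0705]), (111, 196)), (0.34, array([ 7.301e-01, -1.707e-01,  5.000e-04]), (257, 128))] [(0.61, array([ 0.533 , -0.0095,  0.0094]), (197, 186)), (0.59, array([0.5383, 0.2929, 0.0741]), (86, 171))]
```

View pics/w5.png

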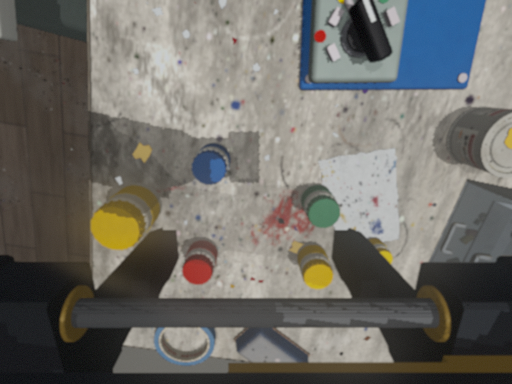

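Blue is at (211,163), green (321,205), middle yellow (317,268), red (200,262). The big yellow at (122,222) and small yellow at (385,255) are the decoys. All jars are where first measured, and the carriage is fully open. Picking blue first.

Emit:
{"fn": "arm_command", "kwargs": {
  "increments": [
    [1,[-20,-4,-20],0],
    [1,[-40,-8,-50],0],
    [1,[-53,-11,-85],0],
    [1,[-53,-11,-120],0],
    [1,[-53,-11,-155],0],
    [1,[-53,-11,-185],0],
    [1,[-53,-11,-206],0],
    [1,[-53,-11,-206],0],
    [1,[-53,-11,-206],0]
  ]
}}

```text
time: 19.3
tcp_pos: [0.4101, -0.2567, 0.0426]
tcp_rot: [-0.001, 0.996, 0.086, -0.001]
contact_force: [-0.5, -0.5, 0.3]
grip_width: 0.0882
```

Emit:
{"fn": "arm_command", "kwargs": {
  "increments": [
    [-1,[0,0,0],0],
    [-1,[0,0,0],0],
    [-1,[0,0,0],0],
    [-1,[0,0,0],0],
    [-1,[0,0,0],0],
    [-1,[0,0,0],0],
    [-1,[0,0,0],0],
    [-1,[0,0,15],0],
    [-1,[0,0,40],0],
    [-1,[0,0,70],0],
    [-1,[0,0,85],0],
    [-1,[0,0,85],0]
  ]
}}

```text
time: 20.3
tcp_pos: [0.412, -0.2581, 0.1307]
tcp_rot: [0.002, 0.996, 0.085, 0.002]
contact_force: [-0.1, 0.5, -1.5]
grip_width: 0.0412
```

Emit:
{"fn": "arm_command", "kwargs": {
  "increments": [
    [-1,[12,25,10],0],
    [-1,[25,52,20],0],
    [-1,[40,82,20],0],
    [-1,[55,112,20],0],
    [-1,[70,142,20],0],
    [-1,[85,172,20],0],
    [-1,[100,202,20],0],
    [-1,[112,228,10],0],
    [-1,[120,245,-10],0],
    [-1,[120,245,-25],0],
    [-1,[120,245,-25],0],
    [-1,[120,245,-25],0]
  ]
}}

```text
time: 21.3
tcp_pos: [0.529, -0.0125, 0.1016]
tcp_rot: [0.0, 0.996, 0.086, -0.002]
contact_force: [-1.0, -0.5, -0.8]
grip_width: 0.0414
```

```bash
python3 - <<'E'
from jars import *
s=monitor.observe(); print(s['tcp_pos'],s['grip_width'],s['joint_positions'])
for n in ['wrist','wrist','scene']:
    p=cap(n); print(n,[x[:2] for x in lm(p,'jar_b_mid')],[x[:2] for x in lm(p,'bay1')])
    if n=='wrist': save(p,'w6.png')
E
```

```text
[ 0.52902035 -0.01245483  0.10160896] 0.041449891001310975 [ 0.39062764  0.64972591 -0.58930793  1.93305595  0.53369477  0.72217979
 -0.34531674]
wrist [(0.79, array([ 0.5261, -0.0114,  0.0825]))] [(0.93, array([0.5097, 0.0911, 0.0054])), (0.73, array([0.5261, 0.0429, 0.0114]))]
wrist [(0.68, array([ 0.5287, -0.01  ,  0.0859]))] [(0.91, array([ 0.5354, -0.015 ,  0.0089])), (0.86, array([0.5118, 0.0941, 0.0057])), (0.7, array([0.5265, 0.0419, 0.0103]))]
scene [(0.57, array([ 0.5295, -0.0117,  0.0821]))] [(0.97, array([0.5217, 0.0414, 0.011 ])), (0.93, array([ 0.5294, -0.0167,  0.0098])), (0.75, array([0.5127, 0.0908, 0.007 ])), (0.74, array([0.4989, 0.146 , 0.005 ])), (0.73, array([ 0.4005, -0.5568,  0.0011]))]
```

View pics/w6.png

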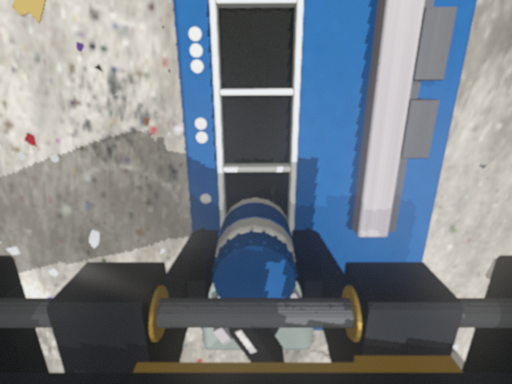

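Jar is held upright over bay 1, with the row of bays at (258,130). I shift +3/−2 mm and lower.

Emit:
{"fn": "arm_command", "kwargs": {
  "increments": [
    [-1,[3,-2,-8],0],
    [-1,[3,-2,-18],0],
    [-1,[3,-2,-28],0],
    [-1,[3,-2,-37],0],
    [-1,[3,-2,-43],0],
    [-1,[3,-2,-47],0],
    [-1,[3,-2,-47],0]
  ]
}}

```text
time: 22.33
tcp_pos: [0.5329, -0.014, 0.0551]
tcp_rot: [-0.0, 0.996, 0.086, -0.001]
contact_force: [0.2, 0.1, -0.9]
grip_width: 0.0411
```

Emit:
{"fn": "arm_command", "kwargs": {
  "increments": [
    [0.3,[0,0,0],0],
    [0.3,[0,0,0],0],
    [0.3,[0,0,0],0],
    [0.3,[0,0,0],0],
    [0.3,[0,0,30],0],
    [0.3,[0,0,70],0],
    [0.6,[0,-20,110],0],
    [1,[5,-55,140],0],
    [1,[9,-95,150],0],
    [1,[13,-135,150],0],
    [1,[17,-175,150],0],
    [1,[20,-210,150],0]
  ]
}}

```text
time: 23.33
tcp_pos: [0.5533, -0.2273, 0.2069]
tcp_rot: [0.001, 0.996, 0.085, 0.001]
contact_force: [0.6, 0.3, 0.1]
grip_width: 0.0885
```

Emit:
{"fn": "arm_command", "kwargs": {
  "increments": [
    [1,[2,-30,0],0],
    [1,[4,-55,0],0],
    [1,[4,-65,0],0],
    [1,[4,-65,0],0],
    [1,[4,-65,0],0]
  ]
}}

```text
time: 23.75
tcp_pos: [0.5574, -0.2878, 0.2059]
tcp_rot: [-0.001, 0.996, 0.086, 0.0]
contact_force: [0.7, 0.2, 0.9]
grip_width: 0.088
```

```bash
python3 - <<'E'
from jars import *
P=look(['wrist','scene','top'])
E
```

```text
23.8 [ 0.55736395 -0.28777899  0.20592999] 0.08798143948098938 [ 0.83572603  0.64132357 -0.62649912  1.62025467  0.42303057  1.01970083
  0.25054386]
a wrist [(0.8, array([ 0.4182, -0.3967,  0.026 ]))]
a scene [(0.69, array([ 0.415 , -0.3949,  0.0272])), (0.39, array([ 0.5672, -0.3757,  0.0264]))]
a top [(0.45, array([0.4743, 0.2154, 0.0704]))]
b wrist [(0.74, array([ 0.7373, -0.1753, -0.0036]))]
b scene [(0.45, array([ 0.5343, -0.0123,  0.0331]))]
b top [(0.53, array([ 0.5341, -0.0132,  0.0389]))]
c wrist [(0.84, array([ 0.3179, -0.3356,  0.0423])), (0.74, array([ 0.5697, -0.3741,  0.0261])), (0.69, array([ 0.4131, -0.3955, -0.0022]))]
c scene [(0.92, array([ 0.3206, -0.3328,  0.0393])), (0.83, array([ 0.5691, -0.3772,  0.0235])), (0.73, array([ 0.6562, -0.3438,  0.019 ]))]
c top [(0.71, array([0.4753, 0.2163, 0.0715]))]
d wrist [(0.59, array([ 0.5558, -0.2917,  0.0281]))]
d scene [(0.88, array([ 0.5539, -0.29  ,  0.0279]))]
d top []
```

Emit:
{"fn": "arm_command", "kwargs": {
  "increments": [
    [1,[-2,-2,-30],0],
    [1,[-2,-2,-65],0],
    [1,[-2,-2,-100],0],
    [1,[-2,-2,-135],0],
    [1,[-2,-2,-155],0],
    [1,[-2,-2,-163],0],
    [1,[-2,-2,-163],0],
    [1,[-2,-2,-163],0],
    [-1,[-2,-2,-163],0],
    [-1,[-2,-2,-163],0],
    [-1,[-2,-2,-163],0],
    [-1,[-2,-2,-163],0]
  ]
}}

```text
time: 25.5
tcp_pos: [0.5559, -0.2916, 0.044]
tcp_rot: [0.0, 0.996, 0.086, 0.001]
contact_force: [0.2, 0.4, 0.2]
grip_width: 0.0633
```

Emit:
{"fn": "arm_command", "kwargs": {
  "increments": [
    [-1,[0,0,0],0],
    [-1,[0,0,0],0],
    [-1,[0,0,0],0],
    [-1,[0,0,15],0],
    [-1,[0,0,40],0],
    [-1,[0,0,75],0],
    [-1,[0,0,105],0],
    [-1,[0,0,105],0]
  ]
}}

```text
time: 26.17
tcp_pos: [0.559, -0.2921, 0.1551]
tcp_rot: [0.002, 0.996, 0.086, 0.004]
contact_force: [1.2, -0.6, -0.4]
grip_width: 0.0413
```

Emit:
{"fn": "arm_command", "kwargs": {
  "increments": [
    [-1,[-4,30,0],0],
    [-1,[-8,65,0],0],
    [-1,[-12,100,0],0],
    [-1,[-15,135,0],0],
    [-1,[-18,170,0],0],
    [-1,[-21,205,0],0],
    [-1,[-24,240,0],0],
    [-1,[-27,270,0],0],
    [-1,[-30,300,0],0],
    [-1,[-32,320,0],0],
    [-1,[-33,331,0],0],
    [-1,[-33,331,0],0]
  ]
}}

```text
time: 27.17
tcp_pos: [0.522, 0.0426, 0.1484]
tcp_rot: [-0.001, 0.996, 0.088, 0.0]
contact_force: [0.6, 0.4, -1.4]
grip_width: 0.0412
```

Emit:
{"fn": "arm_command", "kwargs": {
  "increments": [
    [-1,[0,0,-20],0],
    [-1,[0,0,-42],0],
    [-1,[0,0,-42],0],
    [-1,[0,0,-42],0]
  ]
}}

```text
time: 27.5
tcp_pos: [0.5217, 0.038, 0.1054]
tcp_rot: [0.0, 0.996, 0.085, -0.001]
contact_force: [-0.3, -0.1, -0.9]
grip_width: 0.0415
```

```bash
python3 - <<'E'
from jars import *
s=monitor.observe(); print(s['tcp_pos'],s['grip_width'],s['joint_positions'])
for n in ['wrist','wrist','scene']:
    p=cap(n); print(n,[x[:2] for x in lm(p,'jar_d_mid')],[x[:2] for x in lm(p,'bay1')])
E
```

```text
[0.52174145 0.03797786 0.10535367] 0.041450321177913675 [ 0.29907485  0.63559122 -0.59338132  1.94778135  0.52877069  0.71958392
 -0.44355302]
wrist [(0.63, array([0.5214, 0.0398, 0.0894]))] [(0.96, array([0.5262, 0.0418, 0.0113])), (0.86, array([0.5104, 0.0925, 0.0075])), (0.75, array([0.4997, 0.1445, 0.0068])), (0.59, array([0.5251, 0.0408, 0.0905]))]
wrist [(0.74, array([0.525 , 0.0417, 0.0899]))] [(0.97, array([0.5267, 0.0433, 0.0119])), (0.96, array([0.5104, 0.0937, 0.0046])), (0.68, array([0.5038, 0.1461, 0.0057]))]
scene [(0.62, array([0.5233, 0.0363, 0.0881]))] [(0.95, array([0.5028, 0.1472, 0.0084])), (0.65, array([0.5245, 0.0415, 0.013 ])), (0.62, array([ 0.5284, -0.0165,  0.0141])), (0.58, array([0.5125, 0.0929, 0.0073]))]
```

Emit:
{"fn": "arm_command", "kwargs": {
  "increments": [
    [-1,[1,2,-10],0],
    [-1,[1,2,-20],0],
    [-1,[1,2,-30],0],
    [-1,[1,2,-40],0],
    [-1,[1,2,-46],0],
    [-1,[1,2,-50],0],
    [-1,[1,2,-50],0],
    [-1,[1,2,-50],0]
  ]
}}

```text
time: 28.62
tcp_pos: [0.5233, 0.0419, 0.0558]
tcp_rot: [-0.0, 0.996, 0.086, -0.0]
contact_force: [0.0, 0.8, -1.4]
grip_width: 0.0411
```

Emit:
{"fn": "arm_command", "kwargs": {
  "increments": [
    [0.3,[0,0,0],0],
    [0.3,[0,0,0],0],
    [0.3,[0,0,0],0],
    [0.3,[0,0,0],0],
    [0.3,[0,0,30],0],
    [0.3,[0,0,70],0],
    [0.6,[2,-20,110],0],
    [1,[5,-55,140],0],
    [1,[10,-95,150],0],
    [1,[15,-135,150],0],
    [1,[20,-175,150],0],
    [1,[25,-210,150],0]
  ]
}}

```text
time: 29.62
tcp_pos: [0.5483, -0.1711, 0.2069]
tcp_rot: [0.001, 0.996, 0.085, 0.001]
contact_force: [0.8, 0.7, -0.1]
grip_width: 0.0882
```

Emit:
{"fn": "arm_command", "kwargs": {
  "increments": [
    [1,[4,-40,0],0],
    [1,[8,-75,0],0],
    [1,[12,-110,0],0],
    [1,[15,-145,0],0],
    [1,[18,-180,0],0],
    [1,[20,-206,0],0],
    [1,[20,-206,0],0],
    [1,[20,-206,0],0]
  ]
}}

```text
time: 30.28
tcp_pos: [0.5676, -0.376, 0.2055]
tcp_rot: [0.0, 0.996, 0.084, -0.0]
contact_force: [1.0, 1.1, 1.3]
grip_width: 0.0881
```

```bash
python3 - <<'E'
from jars import *
P=look(['wrist','scene','top'],'w7.png')
E
```

```text
30.3 [ 0.56762122 -0.37598797  0.20552643] 0.08806805324524208 [ 0.89252421  0.72141013 -0.59209978  1.46633763  0.43011481  1.0854871
  0.38211105]
a wrist [(0.62, array([ 0.4175, -0.3954,  0.0271]))]
a scene [(0.89, array([ 0.4121, -0.3949,  0.0274])), (0.6, array([ 0.3994, -0.5596, -0.0039]))]
a top [(0.43, array([ 0.4117, -0.3965,  0.0299])), (0.43, array([0.5393, 0.2912, 0.0744]))]
b wrist []
b scene [(0.62, array([ 0.5326, -0.013 ,  0.0298]))]
b top [(0.51, array([ 0.5359, -0.0155,  0.0402]))]
c wrist [(0.89, array([ 0.6494, -0.3502,  0.0178])), (0.82, array([ 0.316 , -0.3375,  0.0418])), (0.67, array([ 0.5695, -0.3776,  0.0254]))]
c scene [(0.87, array([ 0.3217, -0.3331,  0.039 ])), (0.74, array([ 0.6568, -0.3425,  0.017 ])), (0.54, array([ 0.5695, -0.3755,  0.0247]))]
c top [(0.72, array([ 0.5666, -0.3748,  0.0258])), (0.61, array([ 0.3206, -0.3389,  0.0393])), (0.42, array([ 0.6544, -0.3457,  0.0181]))]
d wrist []
d scene [(0.5, array([0.5233, 0.0418, 0.0385]))]
d top [(0.74, array([0.5227, 0.0464, 0.0382]))]
```

View pics/w7.png

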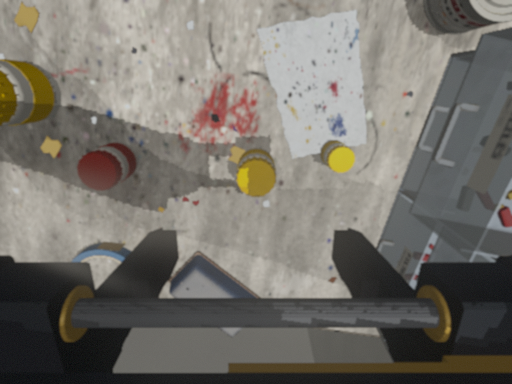

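The middle yellow is at (256,172) directly ahead, with the small one at (341,157) clear of the finger path. Descending.

Emit:
{"fn": "arm_command", "kwargs": {
  "increments": [
    [0.7,[1,0,-30],0],
    [0.7,[1,0,-65],0],
    [0.7,[1,0,-100],0],
    [0.7,[1,0,-135],0],
    [0.7,[1,0,-155],0],
    [0.7,[1,0,-162],0],
    [0.7,[1,0,-162],0],
    [0.7,[1,0,-162],0],
    [-1,[1,0,-162],0],
    [-1,[1,0,-162],0],
    [-1,[1,0,-162],0],
    [-1,[1,0,-162],0]
  ]
}}

```text
time: 32.03
tcp_pos: [0.5698, -0.3746, 0.045]
tcp_rot: [0.001, 0.996, 0.086, 0.001]
contact_force: [-0.2, -0.4, 0.5]
grip_width: 0.0502
```

Emit:
{"fn": "arm_command", "kwargs": {
  "increments": [
    [-1,[0,0,0],0],
    [-1,[0,0,0],0],
    [-1,[0,0,0],0],
    [-1,[0,0,15],0],
    [-1,[0,0,40],0],
    [-1,[0,0,75],0],
    [-1,[0,0,105],0],
    [-1,[0,0,105],0]
  ]
}}

```text
time: 32.7
tcp_pos: [0.573, -0.3755, 0.1567]
tcp_rot: [0.003, 0.996, 0.085, 0.004]
contact_force: [1.2, -0.1, 0.9]
grip_width: 0.0413
```

Width 41 mm, so it's the right jar. Carrying it to bay 3.

Emit:
{"fn": "arm_command", "kwargs": {
  "increments": [
    [-1,[-4,35,0],0],
    [-1,[-8,75,0],0],
    [-1,[-13,115,0],0],
    [-1,[-18,155,0],0],
    [-1,[-23,195,0],0],
    [-1,[-28,235,0],0],
    [-1,[-33,275,0],0],
    [-1,[-38,315,0],0],
    [-1,[-43,355,0],0],
    [-1,[-48,395,0],0],
    [-1,[-52,430,0],0],
    [-1,[-54,450,0],0]
  ]
}}

```text
time: 33.7
tcp_pos: [0.5143, 0.0808, 0.1498]
tcp_rot: [-0.001, 0.996, 0.088, 0.0]
contact_force: [0.5, -0.2, 0.4]
grip_width: 0.0414
```

Emit:
{"fn": "arm_command", "kwargs": {
  "increments": [
    [-1,[-2,15,0],0],
    [-1,[-2,19,-10],0],
    [-1,[-2,19,-25],0],
    [-1,[-2,19,-43],0],
    [-1,[-2,19,-43],0],
    [-1,[-2,19,-43],0]
  ]
}}

```text
time: 34.2
tcp_pos: [0.5127, 0.0937, 0.1051]
tcp_rot: [0.0, 0.996, 0.085, -0.001]
contact_force: [0.9, 1.1, -0.0]
grip_width: 0.0415
```

```bash
python3 - <<'E'
from jars import *
s=monitor.observe(); print(s['tcp_pos'],s['grip_width'],s['joint_positions'])
for n in ['wrist','wrist','scene']:
    p=cap(n); print(n,[x[:2] for x in lm(p,'jar_c_mid')],[x[:2] for x in lm(p,'bay1')])
E
```

```text
[0.51266173 0.09368983 0.10511011] 0.041532594477253895 [ 0.18846512  0.63218214 -0.58896305  1.95310102  0.52488041  0.71472315
 -0.54836922]
wrist [(0.91, array([0.514, 0.093, 0.088]))] [(0.82, array([0.4997, 0.1465, 0.0083])), (0.72, array([0.5119, 0.093 , 0.0063]))]
wrist [(0.68, array([0.5139, 0.0883, 0.0901]))] [(0.94, array([0.512 , 0.0948, 0.0064])), (0.82, array([0.4999, 0.1419, 0.0066]))]
scene [(0.82, array([ 0.3198, -0.3312,  0.0399])), (0.56, array([ 0.6557, -0.3442,  0.0168])), (0.54, array([0.5121, 0.0931, 0.0876])), (0.3, array([0.5241, 0.0384, 0.0104]))] [(0.93, array([0.5109, 0.0943, 0.0075])), (0.87, array([0.5013, 0.1496, 0.0072])), (0.76, array([ 0.5323, -0.0148,  0.011 ]))]
```

Emit:
{"fn": "arm_command", "kwargs": {
  "increments": [
    [-1,[0,1,-10],0],
    [-1,[0,1,-20],0],
    [-1,[0,1,-30],0],
    [-1,[0,1,-40],0],
    [-1,[0,1,-46],0],
    [-1,[0,1,-50],0],
    [-1,[0,1,-50],0],
    [-1,[0,1,-50],0]
  ]
}}

```text
time: 35.32
tcp_pos: [0.5133, 0.0959, 0.0557]
tcp_rot: [-0.0, 0.996, 0.086, -0.0]
contact_force: [-0.1, -0.3, -1.0]
grip_width: 0.0414
```

Emit:
{"fn": "arm_command", "kwargs": {
  "increments": [
    [0.3,[0,0,0],0],
    [0.3,[0,0,0],0],
    [0.3,[0,0,0],0],
    [0.3,[0,0,0],0],
    [0.3,[0,0,30],0],
    [0.3,[0,0,70],0],
    [0.6,[0,-20,110],0],
    [1,[-3,-55,140],0],
    [1,[-8,-95,150],0],
    [1,[-15,-135,150],0],
    [1,[-23,-175,150],0],
    [1,[-30,-210,150],0]
  ]
}}

```text
time: 36.32
tcp_pos: [0.4828, -0.1165, 0.2067]
tcp_rot: [0.001, 0.996, 0.085, 0.001]
contact_force: [1.1, -0.6, -1.2]
grip_width: 0.0878
```

Emit:
{"fn": "arm_command", "kwargs": {
  "increments": [
    [1,[-9,-40,0],0],
    [1,[-18,-75,0],0],
    [1,[-27,-110,0],0],
    [1,[-36,-145,0],0],
    [1,[-45,-180,0],0],
    [1,[-53,-215,0],0],
    [1,[-60,-245,0],0],
    [1,[-65,-268,0],0],
    [1,[-69,-280,0],0],
    [1,[-69,-280,0],0],
    [1,[-69,-280,0],0]
  ]
}}

```text
time: 37.23
tcp_pos: [0.4145, -0.3932, 0.2059]
tcp_rot: [-0.0, 0.996, 0.086, 0.0]
contact_force: [0.6, 1.0, -0.4]
grip_width: 0.0883
```

```bash
python3 - <<'E'
from jars import *
P=look(['wrist','scene','top'])
E
```

```text
37.2 [ 0.41452563 -0.3932477   0.20586096] 0.08830311817071597 [ 1.12123496  0.54046393 -0.59151384  1.77246849  0.36228034  0.9396242
  0.5499518 ]
a wrist [(0.86, array([ 0.4177, -0.3985,  0.0293]))]
a scene [(0.72, array([ 0.4169, -0.3962,  0.0275]))]
a top [(0.45, array([ 0.4092, -0.3968,  0.0264]))]
b wrist []
b scene [(0.69, array([ 0.5338, -0.0139,  0.0349])), (0.35, array([0.536 , 0.293 , 0.0719]))]
b top [(0.62, array([ 0.537 , -0.0119,  0.0418]))]
c wrist [(0.96, array([ 0.647 , -0.3479,  0.0225]))]
c scene [(0.84, array([ 0.3195, -0.335 ,  0.0395])), (0.75, array([0.5115, 0.0952, 0.0333])), (0.73, array([ 0.6574, -0.3435,  0.0183]))]
c top [(0.86, array([ 0.3177, -0.3371,  0.0385])), (0.52, array([0.5094, 0.095 , 0.0367])), (0.52, array([0.4751, 0.215 , 0.0706])), (0.49, array([ 0.653 , -0.347 ,  0.0192]))]
d wrist []
d scene [(0.68, array([0.5223, 0.0403, 0.012 ])), (0.52, array([0.5235, 0.0422, 0.0324]))]
d top [(0.67, array([ 0.4111, -0.396 ,  0.029 ])), (0.53, array([0.5197, 0.0437, 0.0389])), (0.51, array([ 0.5349, -0.0109,  0.0099]))]
```

Red is at about (0.415,−0.397).

Emit:
{"fn": "arm_command", "kwargs": {
  "increments": [
    [1,[0,-4,-30],0],
    [1,[0,-4,-65],0],
    [1,[0,-4,-100],0],
    [1,[0,-4,-135],0],
    [1,[0,-4,-155],0],
    [1,[0,-4,-162],0],
    [1,[0,-4,-162],0],
    [1,[0,-4,-162],0],
    [-1,[0,-4,-162],0],
    [-1,[0,-4,-162],0],
    [-1,[0,-4,-162],0],
    [-1,[0,-4,-162],0]
  ]
}}

```text
time: 38.98
tcp_pos: [0.4147, -0.3987, 0.0449]
tcp_rot: [0.001, 0.996, 0.086, 0.0]
contact_force: [-0.1, -0.1, 0.4]
grip_width: 0.0637
```

Emit:
{"fn": "arm_command", "kwargs": {
  "increments": [
    [-1,[0,0,0],0],
    [-1,[0,0,0],0],
    [-1,[0,0,0],0],
    [-1,[0,0,0],0],
    [-1,[0,0,15],0],
    [-1,[0,0,40],0],
    [-1,[0,0,75],0],
    [-1,[0,0,105],0],
    [-1,[0,0,105],0]
  ]
}}

```text
time: 39.73
tcp_pos: [0.4174, -0.4001, 0.1555]
tcp_rot: [0.003, 0.996, 0.086, 0.003]
contact_force: [1.9, -0.9, -1.0]
grip_width: 0.0415
```

Emit:
{"fn": "arm_command", "kwargs": {
  "increments": [
    [-1,[7,35,0],0],
    [-1,[15,75,0],0],
    [-1,[23,115,0],0],
    [-1,[31,155,0],0],
    [-1,[38,195,0],0],
    [-1,[45,235,0],0],
    [-1,[52,275,0],0],
    [-1,[59,315,0],0],
    [-1,[65,355,0],0],
    [-1,[71,395,0],0],
    [-1,[76,430,0],0],
    [-1,[80,460,0],0]
  ]
}}

```text
time: 40.73
tcp_pos: [0.4942, 0.0649, 0.1495]
tcp_rot: [-0.0, 0.996, 0.087, 0.0]
contact_force: [0.5, 0.3, -0.6]
grip_width: 0.0412
```

Emit:
{"fn": "arm_command", "kwargs": {
  "increments": [
    [-1,[4,30,0],0],
    [-1,[7,60,0],0],
    [-1,[9,84,0],0],
    [-1,[9,84,-10],0],
    [-1,[9,84,-25],0],
    [-1,[9,84,-43],0],
    [-1,[9,84,-43],0],
    [-1,[9,84,-43],0]
  ]
}}

```text
time: 41.4
tcp_pos: [0.5026, 0.1451, 0.1055]
tcp_rot: [0.0, 0.996, 0.086, -0.001]
contact_force: [-0.3, 0.6, -0.3]
grip_width: 0.0413
```

```bash
python3 - <<'E'
from jars import *
s=monitor.observe(); print(s['tcp_pos'],s['grip_width'],s['joint_positions'])
for n in ['wrist','wrist','scene']:
    p=cap(n); print(n,[x[:2] for x in lm(p,'jar_a_mid')],[x[:2] for x in lm(p,'bay1')])
    if n=='wrist': save(p,'w8.png')
E
```

```text
[0.50256629 0.14506537 0.10551464] 0.04129254364779589 [ 0.07483999  0.62902346 -0.57137487  1.94898451  0.50877504  0.71193641
 -0.6335832 ]
wrist [(0.86, array([0.5037, 0.1464, 0.0875])), (0.42, array([0.502 , 0.1475, 0.0595]))] [(0.74, array([0.4985, 0.1447, 0.0086]))]
wrist [(0.27, array([0.4774, 0.2149, 0.073 ]))] [(0.66, array([0.4993, 0.1442, 0.0033]))]
scene [(0.75, array([0.5026, 0.1498, 0.0918])), (0.18, array([ 0.5322, -0.012 ,  0.033 ]))] [(0.87, array([0.5224, 0.0427, 0.0106])), (0.7, array([ 0.5305, -0.0154,  0.0116])), (0.65, array([0.5018, 0.1498, 0.0075])), (0.63, array([0.5125, 0.0926, 0.0074]))]
```

View pics/w8.png

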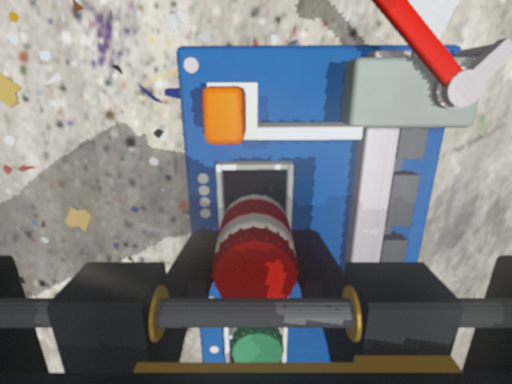

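Red jar is centred over bay 4, whose walls show at (255,170), and the carriage at (225,115) is clear. Lowering.

Emit:
{"fn": "arm_command", "kwargs": {
  "increments": [
    [-1,[0,0,-10],0],
    [-1,[0,0,-20],0],
    [-1,[0,0,-30],0],
    [-1,[0,0,-40],0],
    [-1,[0,0,-46],0],
    [-1,[0,0,-50],0],
    [-1,[0,0,-50],0],
    [-1,[0,0,-50],0]
  ]
}}

```text
time: 42.52
tcp_pos: [0.5033, 0.1459, 0.0558]
tcp_rot: [-0.0, 0.996, 0.086, -0.0]
contact_force: [-0.2, -0.8, 0.1]
grip_width: 0.0413
```

Emit:
{"fn": "arm_command", "kwargs": {
  "increments": [
    [0.3,[0,0,0],0],
    [0.3,[0,0,0],0],
    [0.3,[0,0,0],0],
    [0.3,[0,0,0],0],
    [0.3,[0,0,30],0],
    [0.3,[0,0,65],0],
    [0.3,[0,0,100],0],
    [0.2,[-10,25,110],0],
    [0.0,[-20,50,110],0],
    [0.0,[-27,67,110],0],
    [0.0,[-27,67,110],0],
    [0.0,[-27,67,110],0]
  ]
}}

```text
time: 43.52
tcp_pos: [0.476, 0.2135, 0.1662]
tcp_rot: [0.0, 0.996, 0.087, 0.0]
contact_force: [0.7, -0.6, 0.1]
grip_width: 0.044
```

```bash
python3 - <<'E'
from jars import *
P=look(['wrist','scene','top'])
for n in P: print(n,lm(P[n],'carriage_grip'),lm(P[n],'lever_post'))
im=np.hstack([P['wrist']['img'],cv2.resize(P['scene']['img'][80:230,180:380],(512,384))]); cv2.imwrite('pics/w9.png',cv2.resize(im,None,fx=.78,fy=.78))
E
```

```text
43.5 [0.47599761 0.2135001  0.16620159] 0.04397141506594969 [-0.00499355  0.53658574 -0.64575166  1.92410596  0.43360282  0.82220312
 -0.71111324]
a wrist [(0.79, array([0.5067, 0.1487, 0.0407]))]
a scene [(0.66, array([0.5032, 0.1481, 0.0372]))]
a top [(0.78, array([0.5019, 0.1499, 0.038 ]))]
b wrist []
b scene [(0.64, array([ 0.5334, -0.0136,  0.0346]))]
b top [(0.66, array([ 0.5327, -0.0127,  0.0385]))]
c wrist [(0.69, array([0.5115, 0.0955, 0.0359]))]
c scene [(0.64, array([ 0.3213, -0.3336,  0.0398])), (0.56, array([ 0.6548, -0.3453,  0.0197])), (0.45, array([0.5156, 0.0927, 0.0393]))]
c top [(0.75, array([0.5092, 0.0927, 0.0378])), (0.68, array([ 0.6534, -0.3449,  0.0194])), (0.6, array([ 0.3217, -0.3384,  0.0391]))]
d wrist [(0.9, array([0.5264, 0.0418, 0.0402])), (0.43, array([0.5087, 0.1474, 0.038 ]))]
d scene [(0.65, array([0.5229, 0.0408, 0.0364]))]
d top [(0.63, array([0.5227, 0.0464, 0.0403])), (0.32, array([0.5001, 0.1471, 0.0074]))]
wrist [(0.64, array([0.4756, 0.2132, 0.074 ]), (254, 199)), (0.42, array([0.5153, 0.0926, 0.0373]), (271, 297))] [(0.66, array([0.5403, 0.2938, 0.0761]), (362, 111))]
scene [(0.74, array([0.4726, 0.2123, 0.0691]), (193, 126)), (0.39, array([ 0.5464, -0.0914,  0.067 ]), (254, 172)), (0.29, array([0.4988, 0.1465, 0.0067]), (209, 149))] [(0.46, array([0.5361, 0.2927, 0.0738]), (201, 109))]
top [(0.88, array([0.474 , 0.2166, 0.0712]), (110, 196)), (0.68, array([0.5208, 0.0423, 0.0075]), (179, 189))] [(0.4, array([ 5.493e-01,  6.240e-02, -5.000e-04]), (174, 180)), (0.17, array([0.519 , 0.0436, 0.0141]), (178, 189))]
```

View pics/w9.png

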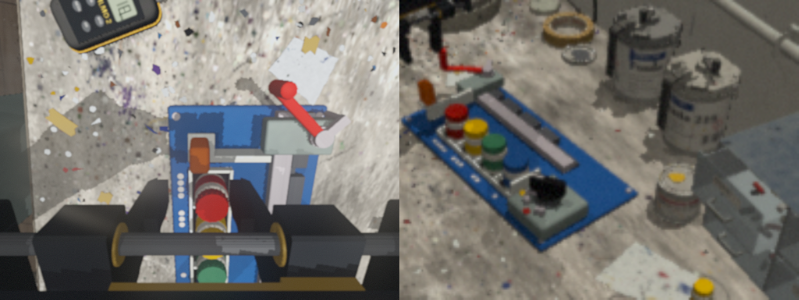

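All four jars stand in the bays in order blue, green, yellow, red. The orange block is straight below the tool, so I grip it.

Emit:
{"fn": "arm_command", "kwargs": {
  "increments": [
    [0,[0,0,-25],0],
    [0,[0,0,-50],0],
    [0,[0,0,-70],0],
    [0,[0,0,-81],0],
    [0,[0,0,-81],0],
    [-1,[0,0,-81],0],
    [-1,[0,0,-81],0],
    [-1,[0,0,-81],0],
    [-1,[0,0,-81],0],
    [-1,[0,0,-81],0],
    [-1,[0,0,-81],0]
  ]
}}

```text
time: 45.48
tcp_pos: [0.4768, 0.2131, 0.086]
tcp_rot: [-0.0, 0.996, 0.086, 0.001]
contact_force: [-0.5, -0.9, 7.0]
grip_width: 0.0199
```

Emit:
{"fn": "arm_command", "kwargs": {
  "increments": [
    [-1,[0,0,0],0],
    [-1,[0,0,0],0],
    [-1,[1,-5,0],0],
    [-1,[2,-10,0],0],
    [-1,[3,-15,0],0],
    [-1,[4,-20,0],0],
    [-1,[4,-24,0],0],
    [-1,[5,-27.5,0],0],
    [-1,[5,-27.5,0],0],
    [-1,[5,-27.5,0],0],
    [-1,[5,-27.5,0],0]
  ]
}}

```text
time: 46.4
tcp_pos: [0.4815, 0.1864, 0.086]
tcp_rot: [-0.001, 0.996, 0.086, 0.001]
contact_force: [-3.4, 2.6, 8.1]
grip_width: 0.02
```

```bash
python3 - <<'E'
from jars import *
from shaker import *
s=monitor.observe(); print(s['tcp_pos'],s['grip_width'],s['contact_force'])
for n in ['wrist','scene','top']:
    p=cap(n); print(n,lm(p,'carriage_grip'),lm(p,'lever_post'))
print('expect mark4',G((-.045,.136),.178,(.5495,.0593)))
E
```

```text
[0.48148759 0.18638772 0.08595374] 0.019999130696156563 [-3.36709142  2.5509236   8.0935607 ]
wrist [(0.66, array([0.4801, 0.1865, 0.074 ]), (251, 252))] [(0.78, array([0.549 , 0.2665, 0.0764]), (430, 126)), (0.32, array([0.481 , 0.1883, 0.0735]), (254, 249))]
scene [(0.73, array([0.4777, 0.1853, 0.0683]), (197, 130)), (0.41, array([0.5032, 0.1487, 0.0083]), (210, 148))] [(0.57, array([0.5393, 0.2667, 0.071 ]), (204, 113))]
top [(0.82, array([0.4772, 0.1889, 0.0738]), (120, 195))] []
expect mark4 [0.48113064 0.1851834 ]
```

Emit:
{"fn": "arm_command", "kwargs": {
  "increments": [
    [-1,[0,-1,0],0],
    [-1,[0,-1,0],0],
    [-0.3,[0,-1,0],0],
    [-0.3,[0,-1,0],0],
    [-0.3,[0,-1,0],0],
    [-0.3,[0,-1,20],0],
    [-0.3,[0,-1,50],0],
    [-1,[15,30,70],0],
    [-1,[30,65,70],0],
    [-1,[47,105,70],0],
    [-1,[47,105,70],0],
    [-1,[47,105,70],0]
  ]
}}

```text
time: 47.85
tcp_pos: [0.5283, 0.2927, 0.1549]
tcp_rot: [-0.001, 0.996, 0.087, 0.0]
contact_force: [-0.1, -0.1, 0.3]
grip_width: 0.0007
```

```bash
python3 - <<'E'
from h import *
s=monitor.observe(); print(s['tcp_pos'],s['grip_width'],s['joint_positions'])
for n in ['wrist','scene','top']:
    p=cap(n); print(n,lm(p,'carriage_grip'),lm(p,'lever_post'))
E
```

```text
[0.52831584 0.29269162 0.15485787] 0.0006561293549273876 [-0.14431894  0.67108869 -0.6143496   1.71766447  0.47202925  0.90426927
 -0.78033907]
wrist [(0.31, array([ 0.5515,  0.0561, -0.0006]), (240, 355))] [(0.72, array([0.5467, 0.2642, 0.0768]), (271, 242))]
scene [(0.76, array([0.4813, 0.1881, 0.0699]), (198, 129)), (0.49, array([0.5221, 0.0383, 0.0084]), (229, 164))] [(0.71, array([0.5437, 0.2687, 0.0716]), (205, 112))]
top [(0.73, array([0.479 , 0.1855, 0.0727]), (121, 195))] [(0.71, array([0.5431, 0.2622, 0.0759]), (97, 170)), (0.32, array([0.4796, 0.1888, 0.0708]), (121, 195))]
```

Emit:
{"fn": "arm_command", "kwargs": {
  "increments": [
    [-1,[10,2,-20],0],
    [-1,[10,2,-50],0],
    [-1,[10,2,-70],0],
    [-1,[10,2,-70],0],
    [-1,[10,-6,-70],0],
    [-1,[10,-14,-70],0],
    [-1,[10,-22,-70],0],
    [-1,[9,-30,-70],0],
    [-1,[9,-38,-70],0],
    [-1,[9,-46,-70],0],
    [-1,[9,-54,-70],0],
    [-1,[9,-54,-70],0]
  ]
}}

```text
time: 49.3
tcp_pos: [0.5385, 0.2333, 0.0857]
tcp_rot: [0.001, 0.996, 0.084, 0.001]
contact_force: [-0.4, 0.4, -0.4]
grip_width: 0.0002
```

Emit:
{"fn": "arm_command", "kwargs": {
  "increments": [
    [-1,[0,-4,0],0],
    [-1,[0,-8,0],0],
    [-1,[0,-12,0],0],
    [-1,[0,-15,0],0],
    [-1,[0,-15,0],0]
  ]
}}

```text
time: 49.72
tcp_pos: [0.5385, 0.2238, 0.0858]
tcp_rot: [-0.002, 0.996, 0.086, 0.002]
contact_force: [1.8, 6.4, -0.5]
grip_width: 0.0006
```

```bash
python3 - <<'E'
from h import *
s=monitor.observe(); print(s['tcp_pos'],s['contact_force'])
for n in ['wrist','scene','top']:
    p=cap(n); print(n,lm(p,'carriage_grip'),lm(p,'lever_post'))
    if n=='wrist': save(p,'w10.png')
E
```

```text
[0.5384999  0.22382071 0.08578319] [ 1.78667829  6.37059199 -0.52729783]
wrist [(0.74, array([0.4808, 0.1835, 0.074 ]), (142, 299))] []
scene [(0.73, array([0.4811, 0.1804, 0.0699]), (199, 130))] [(0.53, array([0.5308, 0.2047, 0.0721]), (209, 122))]
top [(0.92, array([0.4813, 0.1839, 0.0708]), (122, 194)), (0.52, array([0.5235, 0.0498, 0.0386]), (175, 186))] [(0.51, array([0.5294, 0.2045, 0.0745]), (117, 177)), (0.37, array([0.4806, 0.1855, 0.0715]), (122, 194))]
```

The post sits where locked is predicted (about 0.5 mm off), with firm resistance. I back off and go above the knob, turning +30°.

Emit:
{"fn": "arm_command", "kwargs": {
  "increments": [
    [-1,[0,12,0],0],
    [-1,[0,15,30],0],
    [-1,[0,5,70],0],
    [-1,[0,-30,110],0],
    [-1,[0,-70,120],0],
    [-0.5,[2,-110,120],5],
    [-0.2,[4,-150,120],10],
    [-0.2,[6,-190,120],17],
    [-0.2,[8,-230,120],24],
    [-0.2,[9,-270,120],30],
    [-0.2,[9,-300,120],30],
    [-0.2,[9,-314,120],30]
  ]
}}

```text
time: 51.17
tcp_pos: [0.5457, -0.099, 0.2043]
tcp_rot: [0.001, 0.941, 0.338, -0.001]
contact_force: [1.0, -0.7, -0.0]
grip_width: 0.0354
```

Emit:
{"fn": "arm_command", "kwargs": {
  "increments": [
    [-0.2,[0,0,-20],0],
    [-0.2,[0,0,-50],0],
    [-0.2,[0,0,-75],0],
    [-0.2,[0,0,-75],0],
    [-0.2,[0,0,-75],0]
  ]
}}

```text
time: 51.58
tcp_pos: [0.5456, -0.0923, 0.1294]
tcp_rot: [-0.001, 0.94, 0.341, -0.001]
contact_force: [0.9, -0.9, 0.9]
grip_width: 0.0354
```

```bash
python3 - <<'E'
from h import *
s=monitor.observe(); print(s['tcp_pos'],s['tcp_rot'],s['grip_width'],s['joint_positions'])
p=cap('wrist');save(p,'w11.png');q=cap('scene');t=cap('top')
print(lm(p,'selector_grip'))
for x in (q,t):
  print(lm(x,'carriage_grip')[:1],lm(x,'lever_post')[:1],[lm(x,f'jar_{c}_mid') for c in 'abcd'])
im=np.hstack([p['img'],cv2.resize(q['img'][80:230,180:380],(512,384))]); cv2.imwrite('pics/w11.png',cv2.resize(im,None,fx=.78,fy=.78))
E
```

```text
[ 0.54558309 -0.09229228  0.12935822] [-6.51090967e-04  9.40107329e-01  3.40875599e-01 -1.26964599e-03] 0.03542244703507084 [ 0.59939599  0.66301056 -0.6894824   1.85781077  0.56032369  0.82745405
  0.31612567]
[(0.56, array([ 0.5475, -0.0931,  0.0723]), (256, 220))]
[(0.62, array([0.4826, 0.1811, 0.071 ]), (199, 130))] [(0.44, array([0.532 , 0.2066, 0.0698]), (209, 122))] [[(0.53, array([0.5076, 0.1508, 0.0361]), (210, 140))], [(0.61, array([ 0.5321, -0.0154,  0.0348]), (238, 167)), (0.38, array([0.513 , 0.0899, 0.0081]), (220, 156))], [(0.8, array([ 0.322 , -0.3337,  0.039 ]), (220, 268)), (0.74, array([0.5128, 0.0933, 0.0362]), (218, 149)), (0.73, array([0.504 , 0.1492, 0.0133]), (210, 146)), (0.47, array([ 0.6555, -0.3445,  0.0164]), (332, 226))], [(0.54, array([0.5228, 0.0396, 0.0342]), (228, 158))]]
[(0.94, array([0.4806, 0.1858, 0.0735]), (121, 194))] [(0.57, array([0.5315, 0.202 , 0.0735]), (118, 176))] [[(0.49, array([0.5027, 0.1462, 0.0372]), (140, 190))], [(0.68, array([0.5199, 0.0476, 0.0385]), (175, 187)), (0.43, array([ 0.5308, -0.0135,  0.0365]), (197, 185)), (0.37, array([0.5135, 0.095 , 0.0083]), (161, 190))], [(0.75, array([0.5102, 0.0927, 0.0352]), (160, 189)), (0.61, array([ 0.3187, -0.337 ,  0.0357]), (306, 270)), (0.43, array([ 0.6519, -0.346 ,  0.018 ]), (315, 155))], [(0.72, array([0.5219, 0.0441, 0.0398]), (177, 186))]]
```

View pics/w11.png

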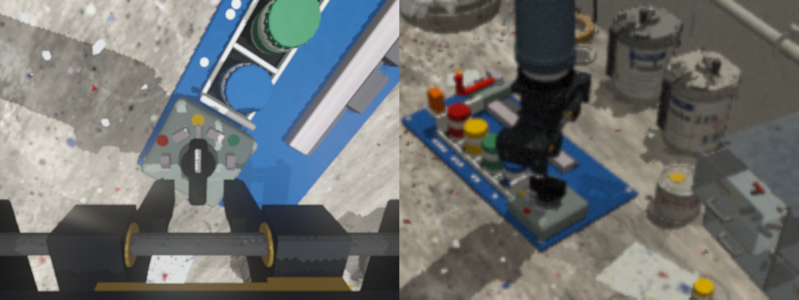

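Everything is in place: four jars, carriage at mark 4, lever locked, and the knob bar at (198,165) pointing at yellow between the fingers. Gripping the knob.

Emit:
{"fn": "arm_command", "kwargs": {
  "increments": [
    [-0.2,[1.5,-3,-15],0],
    [-0.2,[1.5,-3,-30],0],
    [-0.2,[1.5,-3,-43],0],
    [-0.2,[1.5,-3,-51],0],
    [-0.2,[1.5,-3,-51],0],
    [-0.2,[1.5,-3,-51],0],
    [-1,[1.5,-3,-51],0],
    [-1,[1.5,-3,-51],0],
    [-1,[1.5,-3,-51],0],
    [-1,[1.5,-3,-51],0],
    [-1,[1.5,-3,-51],0],
    [-1,[1.5,-3,-51],0]
  ]
}}

```text
time: 53.38
tcp_pos: [0.5478, -0.0963, 0.0795]
tcp_rot: [0.001, 0.94, 0.34, -0.0]
contact_force: [-2.1, -0.9, 5.6]
grip_width: 0.0159
```

Emit:
{"fn": "arm_command", "kwargs": {
  "increments": [
    [-1,[0,0,0],0],
    [-1,[0,0,4],0],
    [-1,[0,0,8],0],
    [-1,[0,0,12],0],
    [-1,[0,0,14.5],0],
    [-1,[0,0,14.5],0],
    [-1,[0,0,14.5],0]
  ]
}}

```text
time: 53.97
tcp_pos: [0.5476, -0.0963, 0.0932]
tcp_rot: [0.0, 0.94, 0.34, -0.0]
contact_force: [2.1, -3.0, -9.4]
grip_width: 0.0158
```

Emit:
{"fn": "arm_command", "kwargs": {
  "increments": [
    [-1,[0,0,0],-6],
    [-1,[0,0,0],-12],
    [-1,[0,0,0],-18],
    [-1,[0,0,0],-24],
    [-1,[0,0,0],-30],
    [-1,[0,0,0],-36],
    [-1,[0,0,0],-42],
    [-1,[0,0,0],-48],
    [-1,[0,0,0],-54],
    [-1,[0,0,0],-60],
    [-1,[0,0,0],-60],
    [-1,[0,0,0],-60]
  ]
}}

```text
time: 54.97
tcp_pos: [0.5464, -0.0964, 0.0927]
tcp_rot: [0.001, 0.985, -0.175, -0.001]
contact_force: [-1.2, -5.7, -9.9]
grip_width: 0.0158
```

Emit:
{"fn": "arm_command", "kwargs": {
  "increments": [
    [-1,[0,0,0],0],
    [-1,[0,0,-4],0],
    [-1,[0,0,-8],0],
    [-1,[0,0,-12],0],
    [-1,[0,0,-14.5],0],
    [-1,[0,0,-15],0],
    [-1,[0,0,-15],0]
  ]
}}

```text
time: 55.55
tcp_pos: [0.5465, -0.0965, 0.0795]
tcp_rot: [0.001, 0.985, -0.175, -0.001]
contact_force: [-8.9, -3.6, 10.8]
grip_width: 0.0157
```

Emit:
{"fn": "arm_command", "kwargs": {
  "increments": [
    [-0.4,[0,0,0],0],
    [-0.4,[0,0,0],0],
    [-0.4,[0,0,0],0],
    [-0.4,[0,0,0],0],
    [-0.4,[0,0,30],0],
    [-0.4,[0,0,65],0],
    [-0.4,[0,0,100],0],
    [-0.4,[-10,-20,140],0],
    [-0.4,[-20,-50,160],0],
    [-0.4,[-30,-80,160],0],
    [-0.4,[-30,-80,160],0],
    [-0.4,[-30,-80,160],0]
  ]
}}

```text
time: 56.55
tcp_pos: [0.5174, -0.1775, 0.2387]
tcp_rot: [0.0, 0.984, -0.177, 0.0]
contact_force: [-0.4, -0.4, -0.1]
grip_width: 0.026
```

```bash
python3 - <<'E'
from h import *
s=monitor.observe(); print(s['time'],s['tcp_pos'],s['contact_force'])
p=cap('wrist');q=cap('scene');t=cap('top')
for x in (p,q,t):
  print(lm(x,'selector_grip')[:1],lm(x,'carriage_grip')[:1],lm(x,'lever_post')[:1],[[y[:2] for y in lm(x,f'jar_{c}_mid')[:2]] for c in 'abcd'])
im=np.hstack([p['img'],cv2.resize(t['img'][130:220,100:250],(512,384))]); cv2.imwrite('pics/w12.png',cv2.resize(im,None,fx=.78,fy=.78))
E
```

```text
56.55 [ 0.51738218 -0.17754481  0.23870852] [-0.39688139 -0.37964435 -0.13039044]
[(0.65, array([ 0.5467, -0.0947,  0.0687]), (253, 83))] [] [] [[], [(0.71, array([ 0.5313, -0.0135,  0.0387]))], [(0.92, array([ 0.6493, -0.3484,  0.0228]))], []]
[(0.69, array([ 0.5434, -0.0925,  0.066 ]), (253, 173))] [(0.51, array([0.4777, 0.1829, 0.0698]), (197, 130))] [(0.44, array([0.5314, 0.2073, 0.0728]), (209, 121))] [[(0.53, array([0.5077, 0.1506, 0.0387]))], [(0.63, array([ 0.5316, -0.0147,  0.0364])), (0.46, array([0.5011, 0.1466, 0.007 ]))], [(0.88, array([ 0.3203, -0.333 ,  0.0411])), (0.64, array([0.5112, 0.0944, 0.0384]))], [(0.59, array([0.5242, 0.0403, 0.0323]))]]
[] [(0.93, array([0.4797, 0.1854, 0.0723]), (122, 195))] [(0.7, array([0.5293, 0.2038, 0.077 ]), (117, 176))] [[(0.49, array([0.5056, 0.1472, 0.0342]))], [(0.65, array([ 0.5354, -0.0145,  0.0407])), (0.16, array([0.4787, 0.1865, 0.0705]))], [(0.96, array([ 0.3184, -0.3356,  0.0415])), (0.47, array([0.5099, 0.0953, 0.0364]))], [(0.51, array([0.5225, 0.0455, 0.0384])), (0.42, array([ 0.5334, -0.0122,  0.0393]))]]
```

View pics/w12.png

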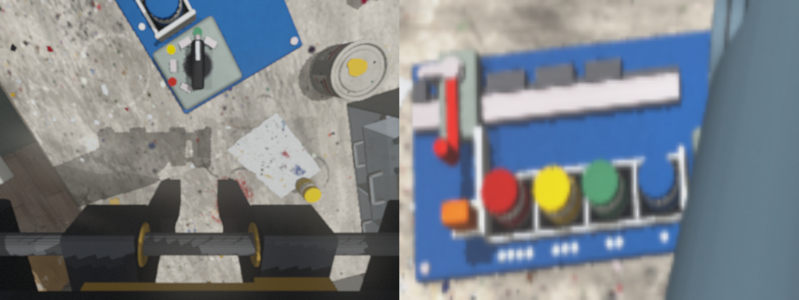

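The knob line points at green (197,32) and its measured height matches home. All four jars stand in the bays, the carriage is at mark 4 with the lever locked, and the gripper is clear. Handing in.

```bash
python3 -c "
from rig import ticket; print(ticket.close_job())"
```

```text
the job is handed in; nothing more can be done
None
```

The shaker is set up and the job is handed in, at about 57 s on the robot's clock; the hand-in gives no verdict.

- **First knob turn:** I turned the knob from red to yellow and let it drop home before opening anything.
- **Jars:** All four were there. Blue, green, yellow (the middle-sized of the three yellow ones) and red stand in bays 1 to 4.
- **Clamp:** I unlocked the lever, slid the carriage fully open, and brought it back to mark 4 before locking the lever.
- **Second knob turn:** I then turned the knob to green and let it drop home.

**Last checks:**
- **Knob:** The white line points at green. The tool ended at the same height as when it gripped the knob home at yellow.
- **Jars:** They read within about 6 mm of their bay centres, at the height of jars standing on the bay floors.
- **Carriage and lever:** The carriage read within about 4 mm of mark 4. The lever post was within a few millimetres of its locked position and resisted a firm push.
- **Readings that disagreed:** Single camera readings of the same point differed by up to about 6 mm, and the detector sometimes put a name on the wrong thing. I relied on the agreement between views and on contact forces.
- **Bystanders:** I never touched the tin, sanding block or tape, but I did not re-measure them at the end.

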